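# Gauge an adjustable stop in the bench caliper

### The job

Gauge the evaporator lift's adjustable stop, the white block with the steel screw in its side, in the bench caliper: stand it upright on the caliper's base between the jaws, about midway along them, with its screw pointing straight at either jaw. Then slide the carriage until one jaw touches the screw head and the other the block's opposite side; close it gently, so that the moving jaw is not forced out of square, and let go, leaving both jaws touching. Leave the block without a screw, the beaker and the flask where they are.

Things in the scene. Friction and masses are not known exactly. Their poses are not given: they have to be found in the camera images.
- stop_mid (a point): the stop: an upright white PTFE block, 30 mm in x, 28 mm in y, 50 mm tall, about 0.15 kg, standing on the bench. From its +y side, 30 mm above its underside, a stiff steel screw (head 16 mm wide, 6 mm thick) sticks out level; nobody knows how far it is set: head's end 14 to 32 mm from the block, so 42 to 60 mm overall. The point is the block's centre, 25 mm above its underside; z up
- blank: a white block of the same size without a screw, standing on the bench; to be left alone. Origin at the centre of its underside
- station (a point): the bench caliper's station: on the flat top of its base (30 mm above the bench), below the fixed jaw's measuring face, midway along the jaw. y is the measuring direction, from the fixed jaw's face (y = 0) to the sliding jaw; x runs along the jaws from their free ends to the beam; z is up. The stop belongs at x = 0 (within 20 mm), between the jaws
- thumb (a point): centre of the thumb block on the sliding jaw's carriage: an upright black ribbed block, 24 x 24 mm, 36 mm tall, 65 mm above the base at x = 62 mm of the station frame, 31 mm behind the sliding jaw's face (+y). Same axes as the station. The carriage's top, 18 mm below this point, is 50 mm long in y, 30 mm wide. It slides along y, needs about 4 N to move and stays where it is left
- carriage (a joint): gap between the jaws in m: 0 when they touch, at most 0.096; it starts open, between 0.080 and 0.094
- jaw (a joint): how far the sliding jaw is sprung out of square, in rad: 0 when parallel to the fixed jaw, positive when its free end is pushed away from the fixed jaw. It is a spring of 12 N m/rad about an upright axis on the beam: 4 N on its face at x = 0 tilts it by 0.02 rad, and it springs back
- caliper: the whole bench caliper, fixed to the bench: a grey base 165 x 250 mm, 30 mm high, with a steel beam along y, 62 mm from the stop's place in x, top 39 mm above the base. Origin on the bench under the middle of the base in y; same axes as the station, which lies 55 mm from it towards -y. It takes under 2 N to push the stop over the base. The base's top spans x = -64 to +100 mm
- anvil: the fixed jaw, a steel bar 10 mm thick in y, from x = -30 to +47 mm of the station frame, 19 to 41 mm above the base (the stop stands 9 mm higher); origin on its measuring face, straight above the station, 30 mm above the base
- blade: the sliding jaw, a bar of the same size and height facing the fixed jaw; origin on its face's line at the beam (x = 62 mm of the station frame), 30 mm above the base
- beaker: glass beaker, 68 mm wide, 90 mm tall, origin at its underside; a bystander
- flask: round glass flask, 100 mm wide, on a cork ring, 161 mm tall in all, origin at its underside; a bystander
- stop: the same stop; origin at the centre of its underside
Mind the look-alikes: they are no part of the job. What is shaped like the stop but green or red is not meant.

How it is judged:
By the outcome, as a careful person would: the job done as asked, in the order asked, and still so for the second after the job is handed in, with the robot touching nothing.
It also fails if it takes over 58 s, if anything falls off the work surface, if the arm or the gripper's body presses on something with over 40 N, if the wrist force passes 120 N, or if a joint passes its speed limit or range.

### The arm

A 6-joint arm with a two-finger parallel gripper is mounted at the origin on the work surface. World frame = base frame: x ahead of the robot, y to its left, z up, the work surface at z = 0. Lengths are in m, angles in rad, forces in N, time in s.
With the tool pointing down it reaches from about 0.3 to 0.825 m from the base axis. Payload 5.4 kg.
Tool frame: the origin (TCP) lies at the very end of the fingers, on their centre line; the grasp point (between the pads) lies 19 mm behind it (env.grasp_offset is the distance from the TCP to the grasp point, in m); z points along the fingers, x is the direction in which the jaws open and shut, and the axes are right-handed (so a half turn about z gives the same grasp; the last joint's range is limited). The gripper opens to 92 mm and grips with 3 to 60 N. Pads are 20 mm wide; open, the fingers measure 128 mm over their backs; the gripper's body (75 mm by 189 mm) begins 69 mm behind the grasp point.
Start: joints at [1.043, 0.158, 1.597, -0, 1.386, -0.21], TCP at [0.18, 0.546, 0.215] pointing down, gripper open.
Joint ranges: [-2.91, 2.91], [-0.94, 2.29], [0.18, 2.7], [-1.29, 4.43], [0.17, 2.64], [-3, 3]. Speed limits (rad/s): [2.57, 2.57, 3.14, 3.14, 3.14, 3.14].

### API

Orientations are given as a unit quaternion [w, x, y, z].
In Python, from rig import env gives the robot as it stands.
- The arm moves only by the tool carry_out, never from a script. Its argument "motion" is a list of rows, each an object with "offset": the shift along the tool's x, y, z in cm, a list of three; "turn": the turn, a rotation vector about the tool's x, y, z in degrees, a list of three; "grip": the closure in counts, from 0 (fully open) to 255 (shut). In form: [{"offset": [dx, dy, dz], "turn": [rx, ry, rz], "grip": grip}, ...]. A call has exactly 10 rows; each row shifts and turns the commanded pose from where the row before left it, along the tool's axes as they then stand; what a row does not reach is not made up. A row lasts 1/12 s, in which the tool goes at most 41.7 mm and 7.16 degrees, less where a joint would pass 70% of its speed; a pose out of reach is approached as far as the arm can. A call with a gripper value outside its range is refused whole. The fingers move at their own pace and stop on an object; the grip force is fixed at half the most. Time passes only in rows, so rows that do not move let the fingers close, or fill a call up. It gives the time, the measured TCP pose, the force and the opening at its end, in the units of the state.
- env.get_state(): the state, without advancing time (a new reading comes with each control period).
- env.snapshot(name): name is "scene" or "side" or "wrist"; returns a dict with "pixels" (480x640x3 uint8, red, green, blue), "fx", "fy", "cx", "cy" (pixels), "R" (3x3) and "t" (3): a world point X has camera coordinates R X + t. Camera axes: x right, y down, z forward; pixel columns grow to the right and rows downward; lengths in m; the calibration is good to about 2 mm. A picture is of the moment at which its call begins. There is no depth.
- env.finish_job(): hands the job in, once; it reports no verdict.
Trained networks look in the newest picture that a camera, given by its name, has taken for a name from the list of things; names that differ only in an ending like _2 or _b are one class to them, and where a whole thing is asked for, a point or a joint stands for the part that bears it (a point fixed in the world has none). Each returns a list of dicts, best first, with "conf" (0 to 1); they miss things now and then, are a little off and sometimes report something else, mostly with a low value. They report only what shows in the picture. A call takes as long as a camera call. They do not tell look-alikes from the thing itself.
- env.silhouettes(camera, label): "mask" (480x640 bool, what is visible of it) and "point" ([column, row] in pixels, amid what is visible of it).
The state is a dict: "time_s": time; "joint_positions": joint angles; "dq": joint speeds; "joint_torque": joint torques, N m; "eef_pos": TCP position; "orientation": TCP orientation; "wrist_force": force on the tool from outside, world axes, zero at the start; "torque": the same for the moment, N m; "finger_gap": opening from 0.0 (shut) to 1.0 (fully open).
Only numpy, scipy, OpenCV 4.12 (cv2) and the standard library are available. Lean on these libraries where they do the work, as an engineer would, in place of code of your own. Each camera call takes 0.05 s, during which the arm holds its last target. There are 200 camera calls.

## Working session

There is one attempt and no reset: what is moved stays moved. The work goes in short steps, Python scripts to look and compute and a tool call to move; the robot and the scene stay as the last step left them, time stands still between calls to the robot, and variables do not carry over. Pictures are saved under pics/ and viewed, about 8 in all and at most 12, crops included, and the job is handed in when it is done.

Besides the shell and the picture viewer there is one more tool, called after "Emit:" as name([rows], argument=value, ...), one row to a line, values as JSON. carry_out: Moves the arm, as the interface text tells. Its arguments: {"type":"object","properties":{"motion":{"type":"array"}},"required":["motion"]}

```bash
ls; mkdir -p pics; python3 - <<'E'
from rig import env
import cv2,numpy as np
s=env.get_state();print({k:np.round(v,3).tolist() for k,v in s.items()}, env.grasp_offset)
ims=[]
for c in("scene","side"):
    p=env.snapshot(c);cv2.imwrite(f"pics/{c}0.png",p["pixels"][:,:,::-1])
    print(c,p["fx"],p["cx"],p["cy"],np.round(p["R"],3).tolist(),np.round(p["t"],3).tolist())
    for l in("stop","blank","caliper","thumb","anvil","blade","beaker","flask"):
        print(l,[(round(d["conf"],2),np.round(d["point"]).tolist(),int(d["mask"].sum())) for d in env.silhouettes(c,l)])
E
```

```text
pics
{'time_s': 0.0, 'joint_positions': [1.043, 0.159, 1.598, 0.0, 1.386, -0.21], 'dq': [0.0, -0.0, 0.002, -0.001, -0.001, -0.001], 'joint_torque': [-0.0, -38.559, -32.21, 0.07, 0.038, -0.0], 'eef_pos': [0.179, 0.546, 0.214], 'orientation': [0.0, 0.81, 0.586, -0.001], 'wrist_force': [0.896, 0.397, 0.206], 'torque': [-0.005, -0.043, -0.056], 'finger_gap': 1.001} 0.0187
scene 531.5170347256106 327.6555469314012 240.10080175414774 [[0.365, 0.931, 0.005], [0.701, -0.271, -0.66], [-0.613, 0.244, -0.752]] [-0.219, -0.327, 1.557]
stop [(0.85, [169.0, 279.0], 408), (0.67, [207.0, 268.0], 398), (0.65, [134.0, 292.0], 421), (0.65, [338.0, 249.0], 273)]
blank [(0.52, [436.0, 203.0], 291)]
caliper [(0.95, [327.0, 274.0], 7268)]
thumb [(0.89, [360.0, 257.0], 809)]
anvil [(0.85, [304.0, 277.0], 441)]
blade [(0.69, [339.0, 251.0], 268), (0.52, [337.0, 247.0], 237)]
beaker [(0.62, [486.0, 256.0], 1218)]
flask [(0.67, [168.0, 348.0], 2879), (0.23, [339.0, 252.0], 231), (0.22, [305.0, 277.0], 513)]
side 443.67460321209813 317.6167521786168 238.3537143631086 [[0.792, -0.611, 0.026], [-0.308, -0.436, -0.845], [0.528, 0.661, -0.534]] [-0.453, 0.236, 0.675]
stop [(0.96, [401.0, 369.0], 743), (0.63, [447.0, 404.0], 957)]
blank [(0.73, [310.0, 235.0], 386), (0.61, [217.0, 207.0], 322)]
caliper [(0.85, [323.0, 259.0], 6906), (0.66, [493.0, 318.0], 4005)]
thumb [(0.62, [312.0, 224.0], 778)]
anvil []
blade [(0.64, [307.0, 233.0], 387)]
beaker [(0.82, [279.0, 179.0], 799)]
flask [(0.59, [497.0, 319.0], 4021)]
```

View pics/scene0.png

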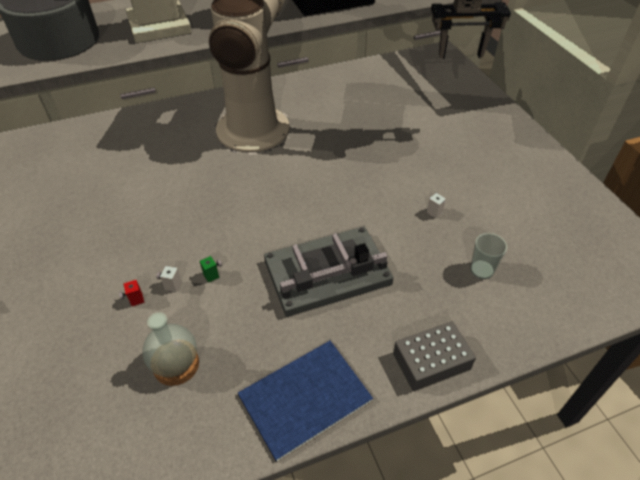

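View pics/side0.png

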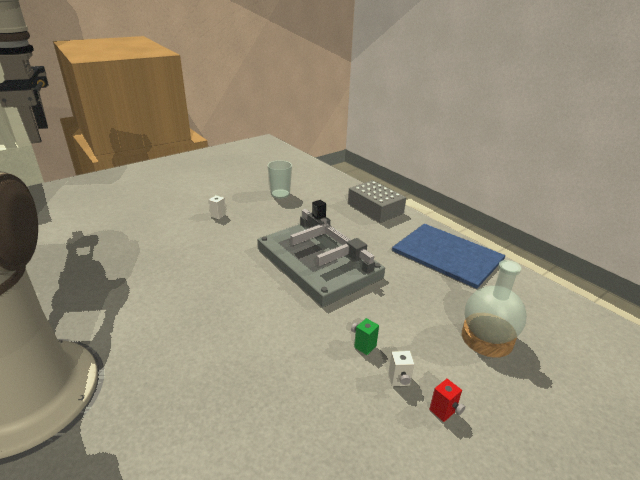

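```bash
cat > h.py <<'E'
from rig import env
import numpy as np, cv2
from scipy.optimize import minimize
def proj(p,X):
    c=np.asarray(X)@np.array(p["R"]).T+p["t"]
    return c[:,:2]/c[:,2:]*[p["fx"],p["fy"]]+[p["cx"],p["cy"]]
def ray(p,u):
    R=np.array(p["R"]);d=R.T@[(u[0]-p["cx"])/p["fx"],(u[1]-p["cy"])/p["fy"],1]
    return -R.T@p["t"],d
def onplane(p,u,z):
    o,d=ray(p,u);return o+d*(z-o[2])/d[2]
def box(x,y,z): return np.array([[a,b,c] for a in x for b in y for c in z],float)
def place(P,x,y,yaw,z=0):
    c,s=np.cos(yaw),np.sin(yaw)
    return P@np.array([[c,s,0],[-s,c,0],[0,0,1]])+[x,y,z]
def draw(p,parts):
    m=np.zeros((480*4,640*4),np.uint8)
    for P in parts:
        h=cv2.convexHull((proj(p,P)*4+1.5).astype(np.float32)).round().astype(np.int32)
        cv2.fillConvexPoly(m,h,1)
    return m
def cost(parts,views):
    c=0
    for p,M in views:
        m=draw(p,parts);c+=1-(m&M).sum()/max(1,(m|M).sum())
    return c
up=lambda m:cv2.resize(cv2.GaussianBlur(m.astype(np.float32),(3,3),0),None,fx=4,fy=4,interpolation=cv2.INTER_LINEAR).__gt__(.5).astype(np.uint8)
def stopparts(L):
    t=np.linspace(0,2*np.pi,16,endpoint=False)
    cyl=lambda r,a,b:np.array([[r*np.cos(q),y,.03+r*np.sin(q)] for q in t for y in(a,b)])
    return [box([-.015,.015],[-.014,.014],[0,.05]),cyl(.004,.014,.014+L),cyl(.008,.008+L,.014+L)]
def calparts(gap=None):
    # caliper frame; station at y=-0.055
    return [box([-.064,.1],[-.125,.125],[0,.03])]
E
python3 - <<'E'
from h import *
V={}
for c in("scene","side"): V[c]=env.snapshot(c)
def best(c,l,near):
    D=[d for d in env.silhouettes(c,l) if np.hypot(*(np.array(d["point"])-near))<25]
    return D[0]
sv=[(V["scene"],best("scene","stop",(169,279))),(V["side"],best("side","stop",(401,369)))]
x0=onplane(V["scene"],sv[0][1]["point"],.025);x1=onplane(V["side"],sv[1][1]["point"],.025);print("stop pts",x0,x1)
vv=[(p,up(d["mask"])) for p,d in sv]
res=[]
for y0 in np.arange(0,360,30):
    for L in(.016,.028):
        f=lambda q:cost([place(P,q[0],q[1],q[2]) for P in stopparts(np.clip(q[3]*.1,.014,.032))],vv)
        s=np.array([*((x0+x1)/2)[:2],np.radians(y0),L*10])
        r=minimize(f,s,method="Nelder-Mead",options=dict(maxfev=160,initial_simplex=s+np.vstack([np.zeros(4),np.diag([.01,.01,.25,.05])])))
        res.append((r.fun,r.x))
res.sort(key=lambda a:a[0])
for a in res[:5]:print(round(a[0],3),np.round(a[1],4),np.degrees(a[1][2])%360)
cal=best("scene","caliper",(327,274)),best("side","caliper",(323,259))
for (p,d) in zip(V.values(),cal): print(onplane(p,d["point"],.03))
for z,c in((.06,"scene"),):pass
for l in("thumb","anvil","blade"):
    for d in env.silhouettes("scene",l)[:2]: print(l,d["conf"],onplane(V["scene"],d["point"],.095 if l=="thumb" else .06))
for l in("thumb","blade"):
    for d in env.silhouettes("side",l)[:2]: print(l,d["conf"],onplane(V["side"],d["point"],.095 if l=="thumb" else .06))
# crops
def crop(c,u,w,s): 
    r=V[c]["pixels"][u[1]-w*3//4:u[1]+w*3//4,u[0]-w:u[0]+w];return cv2.resize(r,(400,300),interpolation=cv2.INTER_CUBIC)[:,:,::-1]
cv2.imwrite("pics/crops.png",np.vstack([np.hstack([crop("scene",(169,279),40,0),crop("side",(401,369),40,0)]),np.hstack([crop("scene",(327,268),68,0),crop("side",(323,250),72,0)])]))
E
```

```text
stop pts [ 0.48738263 -0.32747414  0.025     ] [ 0.4882357  -0.32499949  0.025     ]
0.179 [ 0.4868 -0.3243  2.5312  0.1492] 145.02925680195756
0.18 [ 0.4864 -0.3243  2.5491  0.0747] 146.05196927317414
0.182 [ 0.486  -0.3246  2.5589  0.0936] 146.61467236880384
0.196 [ 0.4869 -0.3234  2.6045  0.1677] 149.22419903603728
0.22 [ 0.4858 -0.3255  2.5046  0.1861] 143.50077311009701
[ 0.59647599 -0.00659831  0.03      ]
[ 0.57867059 -0.0056064   0.03      ]
thumb 0.97 [0.63440228 0.05279724 0.095     ]
anvil 0.64 [ 0.60987053 -0.05538706  0.06      ]
blade 0.46 [0.55851862 0.04047595 0.06      ]
thumb 0.88 [0.56628609 0.02091378 0.095     ]
thumb 0.18 [ 0.55810829 -0.09594392  0.095     ]
blade 0.56 [0.58289899 0.04866666 0.06      ]
```

View pics/crops.png

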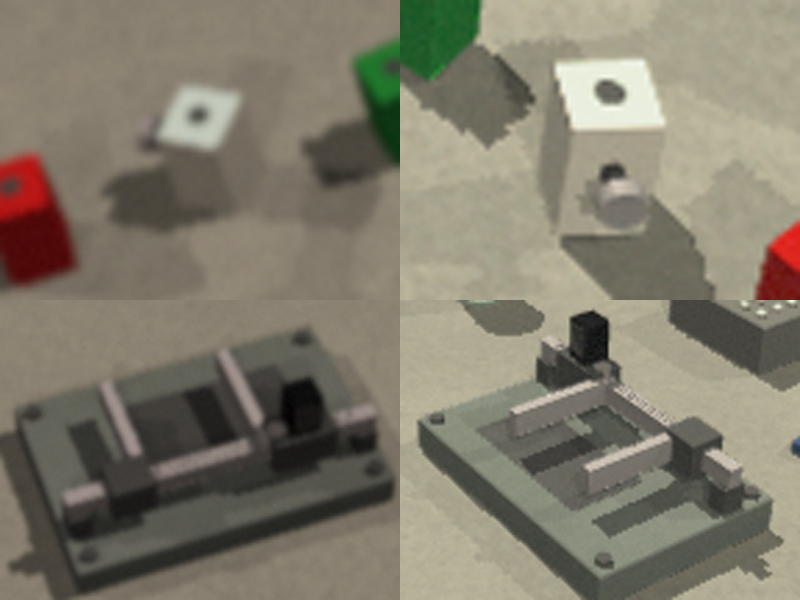

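```bash
cat >> h.py <<'E'
S=-.055
def calall(g):
    return calparts()+[box([-.03,.047],[S-.01,S],[.049,.071]),box([-.03,.047],[S+g,S+g+.01],[.049,.071]),
     box([.05,.074],[S+g+.019,S+g+.043],[.077,.113]),box([.047,.077],[S+g+.006,S+g+.056],[.05,.077]),
     box([.055,.069],[-.11,.11],[.055,.069])]
E
python3 - <<'E'
from h import *
V={c:env.snapshot(c) for c in("scene","side")}
vv=[]
ims=[]
def lab(c,l,near):
    return [d for d in env.silhouettes(c,l) if np.hypot(*(np.array(d["point"])-near))<25][0]["mask"]
for c,n,tn in(("scene",(327,274),(360,257)),("side",(323,259),(315,215))):
    vv.append((V[c],up(lab(c,"caliper",n)),up(lab(c,"thumb",tn))))
def f(q,sep=False):
    A=[place(P,q[0],q[1],q[2]) for P in calall(np.clip(q[3],.078,.096))]
    return sum(1-(lambda m:(m&M).sum()/(m|M).sum())(draw(p,A)) for p,M,T in vv)
best=None
for x in(.54,.57):
  for yaw in(-.3,-.15,0,.15,.3):
    s=np.array([x,0,yaw,.087])
    r=minimize(f,s,method="Nelder-Mead",options=dict(maxfev=250,initial_simplex=s+np.vstack([np.zeros(4),np.diag([.02,.02,.15,.006])])))
    print(round(r.fun,4),np.round(r.x,4))
    if best is None or r.fun<best.fun: best=r
q=best.x
for i,w in((0,68),(1,72)):
    p,M,T=vv[i];im=cv2.resize(p["pixels"],None,fx=4,fy=4,interpolation=cv2.INTER_CUBIC)[:,:,::-1].copy()
    for P in calall(q[3]):
        U=proj(p,place(P,*q[:3]))*4+1.5
        for a in range(8):
            for b in(1,2,4):
                if not a&b: cv2.line(im,tuple(U[a].astype(int)),tuple(U[a|b].astype(int)),(0,255,255),1)
    for P in stopparts(.02)[:1]:
        U=proj(p,place(P,.4866,-.3243,np.radians(145.7)))*4+1.5
        for a in range(8):
            for b in(1,2,4):
                if not a&b: cv2.line(im,tuple(U[a].astype(int)),tuple(U[a|b].astype(int)),(0,0,255),1)
    u=(327,268) if i==0 else (323,250)
    u2=(169,279) if i==0 else(401,369)
    A=im[(u[1]-60)*4:(u[1]+60)*4,(u[0]-70)*4:(u[0]+70)*4]
    B=im[(u2[1]-40)*4:(u2[1]+40)*4,(u2[0]-35)*4:(u2[0]+35)*4]
    A=cv2.resize(A,(520,300*520//520*1));B=cv2.resize(B,(280,300))
    ims.append(np.hstack([A,B]))
cv2.imwrite("pics/fit.png",np.vstack(ims))
E
```

```text
0.0687 [ 0.5595  0.0084 -0.0113  0.0841]
0.067 [ 0.5595  0.0086 -0.0163  0.0812]
0.0701 [ 0.5591  0.008  -0.0092  0.0841]
0.0735 [ 0.5595  0.0084 -0.0118  0.0896]
0.074 [ 0.56    0.0083 -0.0166  0.0899]
0.0699 [ 0.5597  0.0085 -0.0144  0.0852]
0.0748 [ 0.5598  0.0083 -0.0138  0.0899]
0.0761 [ 0.5596  0.0084 -0.0114  0.0921]
0.0744 [ 0.5601  0.0084 -0.0167  0.0896]
0.0788 [ 0.5596  0.0085 -0.0205  0.0942]
```

View pics/fit.png

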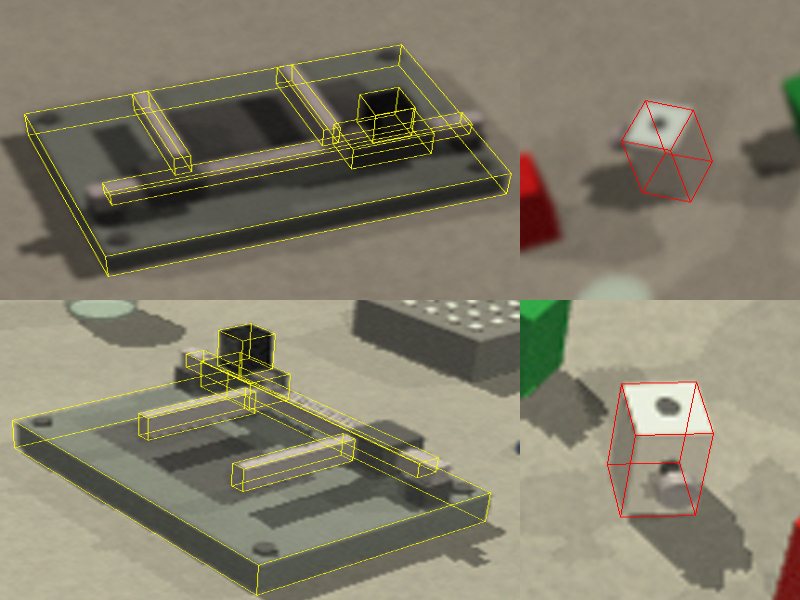

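```bash
cat >> h.py <<'E'
CAL=(.5595,.0085,-.014)
def st(x,y,z=0): return place(np.array([[x,y+S,.03+z]]),*CAL)[0]   # station -> world
def tool(s=None):
    s=s or env.get_state();w,x,y,z=s["orientation"]
    ax=np.array([1-2*(y*y+z*z),2*(x*y+w*z),2*(x*z-w*y)]);az=np.array([2*(x*z+w*y),2*(y*z-w*x),1-2*(x*x+y*y)])
    return np.column_stack([ax,np.cross(az,ax),az]),np.array(s["eef_pos"]),s
def togo(P,ang):
    R,e,s=tool();a=np.degrees(np.arctan2(R[1,0],R[0,0]));d=(ang-a+90)%180-90
    print("t",round(s["time_s"],2),"eef",np.round(e,4),"ang",round(a,2),"tilt",np.round(R[2,:2],4),"F",np.round(s["wrist_force"],2),"gap",round(s["finger_gap"],3))
    print("offset cm",np.round(R.T@(np.array(P)-e)*100,2),"turn z(tool)",round(-d,2))
E
python3 - <<'E'
from h import *
V={c:env.snapshot(c) for c in("scene","side")}
for c in V:
  for l in("flask","beaker","stop"):
    for d in env.silhouettes(c,l)[:4]: print(c,l,round(d["conf"],2),np.round(onplane(V[c],d["point"],{"flask":.06,"beaker":.045,"stop":.025}[l]),3))
togo([.4866,-.3243,.2],-34.5)
E
```

```text
scene flask 0.67 [ 0.685 -0.354  0.06 ]
scene flask 0.22 [ 0.511 -0.325  0.06 ]
scene beaker 0.8 [0.688 0.345 0.045]
scene beaker 0.62 [0.562 0.039 0.045]
scene stop 0.88 [ 0.49  -0.405  0.025]
scene stop 0.74 [ 0.48  -0.247  0.025]
scene stop 0.71 [ 0.48  -0.324  0.025]
side flask 0.88 [ 0.666 -0.365  0.06 ]
side beaker 0.6 [0.697 0.345 0.045]
side stop 0.92 [ 0.488 -0.326  0.025]
side stop 0.85 [ 0.487 -0.241  0.025]
side stop 0.67 [ 0.495 -0.408  0.025]
t 2.15 eef [0.1797 0.5462 0.2146] ang 71.79 tilt [-0. -0.] F [ 0.07 -0.26  0.2 ] gap 0.996
offset cm [-73.1   56.36   1.46] turn z(tool) -73.71
```

Emit:
carry_out([
  {"offset": [0, 0, 0], "turn": [0, 0, 7], "grip": 0},
  {"offset": [0, 0, 0], "turn": [0, 0, 7], "grip": 0},
  {"offset": [0, 0, 0], "turn": [0, 0, 7], "grip": 0},
  {"offset": [0, 0, 0], "turn": [0, 0, 7], "grip": 0},
  {"offset": [0, 0, 0], "turn": [0, 0, 7], "grip": 0},
  {"offset": [0, 0, 0], "turn": [0, 0, 7], "grip": 0},
  {"offset": [0, 0, 0], "turn": [0, 0, 7], "grip": 0},
  {"offset": [0, 0, 0], "turn": [0, 0, 7], "grip": 0},
  {"offset": [0, 0, 0], "turn": [0, 0, 7], "grip": 0},
  {"offset": [0, 0, 0], "turn": [0, 0, 7], "grip": 0},
])

```text
time_s: 2.98
eef_pos: [0.1797, 0.5462, 0.2146]
orientation: [0.0, 1.0, 0.013, -0.0]
wrist_force: [-0.1, -0.3, -0.0]
finger_gap: 0.996
```

Emit:
carry_out([
  {"offset": [1.5, 3.5, 0], "turn": [0, 0, 0], "grip": 0},
  {"offset": [1.5, 3.5, 0], "turn": [0, 0, 0], "grip": 0},
  {"offset": [1.5, 3.5, 0], "turn": [0, 0, 0], "grip": 0},
  {"offset": [1.5, 3.5, 0], "turn": [0, 0, 0], "grip": 0},
  {"offset": [1.5, 3.5, 0], "turn": [0, 0, 0], "grip": 0},
  {"offset": [1.5, 3.5, 0], "turn": [0, 0, 0], "grip": 0},
  {"offset": [1.5, 3.5, 0], "turn": [0, 0, 0], "grip": 0},
  {"offset": [1.5, 3.5, 0], "turn": [0, 0, 0], "grip": 0},
  {"offset": [1.5, 3.5, 0], "turn": [0, 0, 0], "grip": 0},
  {"offset": [1.5, 3.5, 0], "turn": [0, 0, 0], "grip": 0},
])

```text
time_s: 3.82
eef_pos: [0.341, 0.1994, 0.2149]
orientation: [-0.0, 1.0, 0.016, 0.001]
wrist_force: [0.5, -0.6, 0.2]
finger_gap: 1.001
```

Emit:
carry_out([
  {"offset": [1.2, 3.5, 0], "turn": [0, 0, 0], "grip": 0},
  {"offset": [1.2, 3.5, 0], "turn": [0, 0, 0], "grip": 0},
  {"offset": [1.2, 3.5, 0], "turn": [0, 0, 0], "grip": 0},
  {"offset": [1.2, 3.5, 0], "turn": [0, 0, 0], "grip": 0},
  {"offset": [1.2, 3.5, 0], "turn": [0, 0, 0], "grip": 0},
  {"offset": [1.2, 3.5, 0], "turn": [0, 0, 0], "grip": 0},
  {"offset": [1.2, 3.5, 0], "turn": [0, 0, 0], "grip": 0},
  {"offset": [1.2, 3.5, 0], "turn": [0, 0, 0], "grip": 0},
  {"offset": [1.2, 3.5, 0], "turn": [0, 0, 0], "grip": 0},
  {"offset": [1.2, 3.5, 0], "turn": [0, 0, 0], "grip": 0},
])

```text
time_s: 4.65
eef_pos: [0.4718, -0.147, 0.2147]
orientation: [0.0, 1.0, 0.015, 0.0]
wrist_force: [1.0, 1.1, -0.3]
finger_gap: 1.002
```

```bash
python3 -c "
from h import *
togo([.4866,-.3243,.16],-34.5)"
```

```text
t 4.65 eef [ 0.4718 -0.147   0.2147] ang 1.76 tilt [0.0005 0.0002] F [ 1.02  1.09 -0.26] gap 1.002
offset cm [ 0.93 17.76  5.48] turn z(tool) 36.26
```

Emit:
carry_out([
  {"offset": [0.2, 3.5, 0.6], "turn": [0, 0, 0], "grip": 0},
  {"offset": [0.2, 3.5, 0.6], "turn": [0, 0, 0], "grip": 0},
  {"offset": [0.2, 3.5, 0.6], "turn": [0, 0, 0], "grip": 0},
  {"offset": [0.2, 3.5, 0.6], "turn": [0, 0, 0], "grip": 0},
  {"offset": [0.1, 3.7, 0.6], "turn": [0, 0, 7], "grip": 0},
  {"offset": [0, 0, 0.6], "turn": [0, 0, 7], "grip": 0},
  {"offset": [0, 0, 0.6], "turn": [0, 0, 7], "grip": 0},
  {"offset": [0, 0, 0.6], "turn": [0, 0, 7], "grip": 0},
  {"offset": [0, 0, 0.6], "turn": [0, 0, 7], "grip": 0},
  {"offset": [0, 0, 0], "turn": [0, 0, 1], "grip": 0},
])

```text
time_s: 5.48
eef_pos: [0.4853, -0.3212, 0.1592]
orientation: [-0.001, 0.955, -0.296, -0.001]
wrist_force: [0.5, 1.2, -0.5]
finger_gap: 0.998
```

```bash
python3 - <<'E'
from h import *
p=env.snapshot("wrist")
im=p["pixels"][:,:,::-1].copy()
q=(.4866,-.3243,np.radians(145.7))
for d in env.silhouettes("wrist","stop"):
    print(round(d["conf"],2),d["point"],onplane(p,d["point"],.05),int(d["mask"].sum()))
U=proj(p,place(stopparts(.02)[0],*q))
for a in range(8):
    for b in(1,2,4):
        if not a&b: cv2.line(im,tuple(U[a].astype(int)),tuple(U[a|b].astype(int)),(0,0,255),1)
cv2.imwrite("pics/w1.png",im)
togo([.4866,-.3243,.16],-34.5)
E
```

```text
0.97 [320.4, 230.1] [ 0.49095567 -0.32227993  0.05      ] 2042
0.85 [382.1, 305.2] [ 0.49673982 -0.40061821  0.05      ] 2278
t 5.58 eef [ 0.4859 -0.3216  0.1605] ang -34.05 tilt [-0.0005 -0.0001] F [ 0.18 -0.38 -0.06] gap 1.001
offset cm [0.21 0.19 0.05] turn z(tool) 0.45
```

View pics/w1.png

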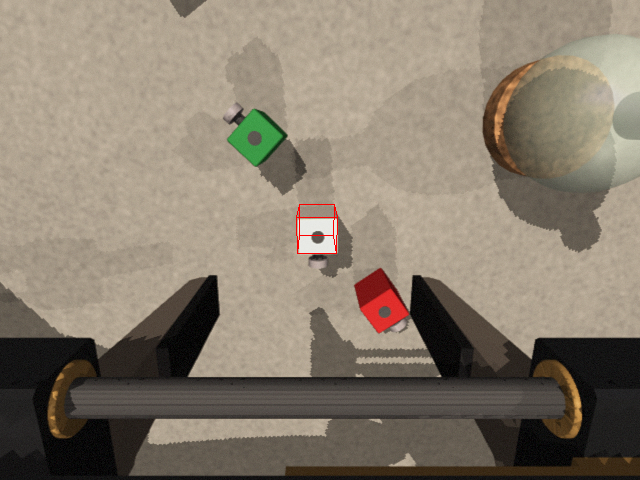

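Emit:
carry_out([
  {"offset": [0.2, 0.2, 1.0], "turn": [0, 0, 0], "grip": 80},
  {"offset": [0, 0, 2.0], "turn": [0, 0, 0], "grip": 80},
  {"offset": [0, 0, 2.0], "turn": [0, 0, 0], "grip": 80},
  {"offset": [0, 0, 2.0], "turn": [0, 0, 0], "grip": 80},
  {"offset": [0, 0, 2.0], "turn": [0, 0, 0], "grip": 80},
  {"offset": [0, 0, 2.0], "turn": [0, 0, 0], "grip": 80},
  {"offset": [0, 0, 2.0], "turn": [0, 0, 0], "grip": 80},
  {"offset": [0, 0, 1.2], "turn": [0, 0, 0], "grip": 80},
  {"offset": [0, 0, 0], "turn": [0, 0, 0], "grip": 80},
  {"offset": [0, 0, 0], "turn": [0, 0, 0], "grip": 80},
])

```text
time_s: 6.42
eef_pos: [0.4863, -0.3243, 0.0184]
orientation: [-0.0, 0.956, -0.294, -0.0]
wrist_force: [0.5, -0.0, 1.3]
finger_gap: 0.69
```

Emit:
carry_out([
  {"offset": [0, 0, 0], "turn": [0, 0, 0], "grip": 255},
  {"offset": [0, 0, 0], "turn": [0, 0, 0], "grip": 255},
  {"offset": [0, 0, 0], "turn": [0, 0, 0], "grip": 255},
  {"offset": [0, 0, 0], "turn": [0, 0, 0], "grip": 255},
  {"offset": [0, 0, 0], "turn": [0, 0, 0], "grip": 255},
  {"offset": [0, 0, 0], "turn": [0, 0, 0], "grip": 255},
  {"offset": [0, 0, 0], "turn": [0, 0, 0], "grip": 255},
  {"offset": [0, 0, 0], "turn": [0, 0, 0], "grip": 255},
  {"offset": [0, 0, 0], "turn": [0, 0, 0], "grip": 255},
  {"offset": [0, 0, 0], "turn": [0, 0, 0], "grip": 255},
])

```text
time_s: 7.25
eef_pos: [0.4866, -0.3246, 0.0191]
orientation: [0.0, 0.956, -0.294, 0.0]
wrist_force: [-1.8, 1.6, 5.2]
finger_gap: 0.329
```

Emit:
carry_out([
  {"offset": [0, 0, -1.0], "turn": [0, 0, 0], "grip": 255},
  {"offset": [0, 0, -2.0], "turn": [0, 0, 0], "grip": 255},
  {"offset": [0, 0, -2.0], "turn": [0, 0, 0], "grip": 255},
  {"offset": [0, 0, -2.0], "turn": [0, 0, 0], "grip": 255},
  {"offset": [0, 0, -2.0], "turn": [0, 0, 0], "grip": 255},
  {"offset": [0, 0, -2.0], "turn": [0, 0, -6.7], "grip": 255},
  {"offset": [0, 0, -1.0], "turn": [0, 0, -6.7], "grip": 255},
  {"offset": [0, 0, 0], "turn": [0, 0, -6.7], "grip": 255},
  {"offset": [0, 0, 0], "turn": [0, 0, -6.7], "grip": 255},
  {"offset": [0, 0, 0], "turn": [0, 0, -6.7], "grip": 255},
])

```text
time_s: 8.08
eef_pos: [0.4864, -0.3244, 0.1389]
orientation: [0.0, 1.0, -0.003, 0.0]
wrist_force: [-0.1, -0.1, -1.4]
finger_gap: 0.324
```

```bash
python3 - <<'E'
from h import *
print(st(-.003,.047,.0))
togo(st(-.003,.047,.1),-.8)
E
```

```text
[5.56388298e-01 5.42782615e-04 3.00000000e-02]
t 8.08 eef [ 0.4864 -0.3244  0.1389] ang -0.38 tilt [0.0001 0.0001] F [-0.05 -0.07 -1.37] gap 0.324
offset cm [  6.78 -32.54   0.88] turn z(tool) 0.42
```

Emit:
carry_out([
  {"offset": [0.7, -2.5, 0], "turn": [0, 0, 0.4], "grip": 255},
  {"offset": [0.7, -3.5, 0], "turn": [0, 0, 0], "grip": 255},
  {"offset": [0.7, -3.5, 0], "turn": [0, 0, 0], "grip": 255},
  {"offset": [0.7, -3.5, 0], "turn": [0, 0, 0], "grip": 255},
  {"offset": [0.7, -3.5, 0], "turn": [0, 0, 0], "grip": 255},
  {"offset": [0.7, -3.5, 0], "turn": [0, 0, 0], "grip": 255},
  {"offset": [0.7, -3.5, 0], "turn": [0, 0, 0], "grip": 255},
  {"offset": [0.7, -3.5, 0], "turn": [0, 0, 0], "grip": 255},
  {"offset": [0.7, -3.5, 0], "turn": [0, 0, 0], "grip": 255},
  {"offset": [0.5, -2, 0], "turn": [0, 0, 0], "grip": 255},
])

```text
time_s: 8.92
eef_pos: [0.5604, 0.0028, 0.1386]
orientation: [-0.001, 1.0, -0.009, -0.0]
wrist_force: [0.4, -0.2, -1.1]
finger_gap: 0.319
```

```bash
python3 - <<'E'
from h import *
togo(st(-.003,.047,.02),-.8)
im=[]
R,e,s=tool()
p=env.snapshot("wrist");w=p["pixels"][:,:,::-1].copy()
q=(e[0],e[1],np.radians(179.2))
for P in [place(stopparts(.02)[0],*q,z=e[2]-.0187)]+[place(B,*CAL) for B in calall(.084)[1:4]]:
    U=proj(p,P)
    for a in range(8):
        for b in(1,2,4):
            if not a&b: cv2.line(w,tuple(U[a].astype(int)),tuple(U[a|b].astype(int)),(0,255,255),1)
cv2.imwrite("pics/w2.png",w)
E
```

```text
t 8.92 eef [0.5604 0.0028 0.1386] ang -0.99 tilt [-0.0003 -0.0013] F [ 0.39 -0.17 -1.13] gap 0.319
offset cm [-0.4   0.24  8.86] turn z(tool) -0.19
```

View pics/w2.png

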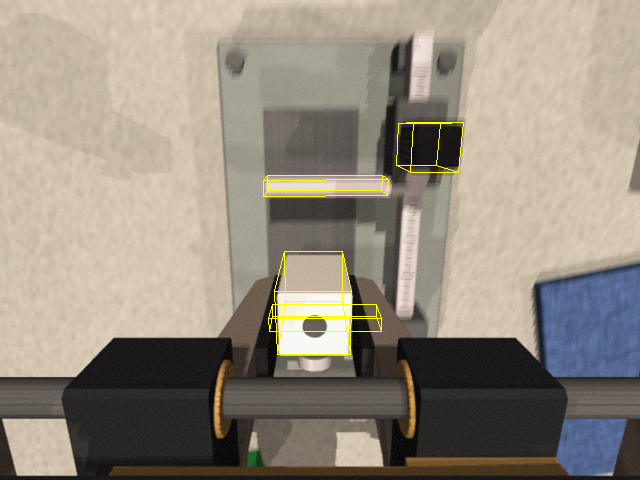

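```bash
python3 - <<'E'
from h import *
togo(st(-.003,.047,.02),-.8)
R,e,s=tool();p=env.snapshot("wrist")
for r in (366,369,371): print(r,e[1]-.014-onplane(p,(314,r),e[2]-.0187+.035)[1])
print(onplane(p,(314,354),e[2]-.0187+.05)[1]-e[1])
sd=env.snapshot("side");cv2.imwrite("pics/s2.png",cv2.resize(sd["pixels"][150:300,220:420,::-1],(800,600),interpolation=cv2.INTER_CUBIC))
E
```

```text
t 8.97 eef [0.561  0.005  0.1386] ang -0.89 tilt [ 0.0004 -0.0029] F [-0.87  1.62 -0.16] gap 0.324
offset cm [-0.46  0.48  8.86] turn z(tool) -0.09
366 0.015559721739239814
369 0.017133429612256328
371 0.01818675854763325
-0.013830815412880969
```

View pics/s2.png

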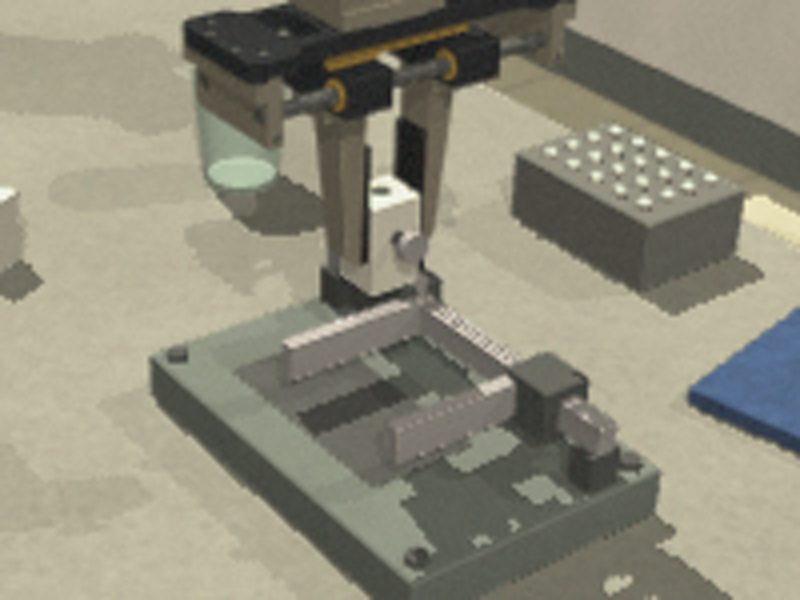

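Emit:
carry_out([
  {"offset": [0, 0, 1], "turn": [0, 0, 0], "grip": 255},
  {"offset": [0, 0, 1], "turn": [0, 0, 0], "grip": 255},
  {"offset": [0, 0, 1], "turn": [0, 0, 0], "grip": 255},
  {"offset": [0, 0, 1], "turn": [0, 0, 0], "grip": 255},
  {"offset": [0, 0, 0], "turn": [0, 0, 0], "grip": 255},
  {"offset": [0, 0, 0], "turn": [0, 0, 0], "grip": 255},
  {"offset": [0, 0, 0], "turn": [0, 0, 0], "grip": 255},
  {"offset": [0, 0, 0], "turn": [0, 0, 0], "grip": 255},
  {"offset": [0, 0, 0], "turn": [0, 0, 0], "grip": 255},
  {"offset": [0, 0, 0], "turn": [0, 0, 0], "grip": 255},
])

```text
time_s: 9.9
eef_pos: [0.561, -0.0008, 0.0992]
orientation: [0.0, 1.0, -0.01, 0.001]
wrist_force: [-0.4, -0.4, -1.7]
finger_gap: 0.325
```

```bash
python3 - <<'E'
from h import *
togo(st(-.003,.043,.0193),-.8)
E
```

```text
t 9.9 eef [ 0.561  -0.0008  0.0992] ang -1.1 tilt [0.0011 0.0003] F [-0.45 -0.35 -1.68] gap 0.325
offset cm [-0.47  0.27  4.99] turn z(tool) -0.3
```

Emit:
carry_out([
  {"offset": [-0.4, 0.3, 0.5], "turn": [0, 0, -0.3], "grip": 255},
  {"offset": [0, 0, 1], "turn": [0, 0, 0], "grip": 255},
  {"offset": [0, 0, 1], "turn": [0, 0, 0], "grip": 255},
  {"offset": [0, 0, 0.8], "turn": [0, 0, 0], "grip": 255},
  {"offset": [0, 0, 0.6], "turn": [0, 0, 0], "grip": 255},
  {"offset": [0, 0, 0.4], "turn": [0, 0, 0], "grip": 255},
  {"offset": [0, 0, 0.3], "turn": [0, 0, 0], "grip": 255},
  {"offset": [0, 0, 0.2], "turn": [0, 0, 0], "grip": 255},
  {"offset": [0, 0, 0], "turn": [0, 0, 0], "grip": 255},
  {"offset": [0, 0, 0], "turn": [0, 0, 0], "grip": 255},
])

```text
time_s: 10.73
eef_pos: [0.5568, -0.0037, 0.0508]
orientation: [0.0, 1.0, -0.007, 0.0]
wrist_force: [0.2, -0.8, -1.7]
finger_gap: 0.326
```

```bash
python3 - <<'E'
from h import *
togo(st(-.003,.043,.0193),-.8)
E
```

```text
t 10.73 eef [ 0.5568 -0.0037  0.0508] ang -0.8 tilt [0.0004 0.0001] F [ 0.16 -0.83 -1.69] gap 0.326
offset cm [-0.04 -0.02  0.15] turn z(tool) -0.0
```

Emit:
carry_out([
  {"offset": [0, 0, 0.05], "turn": [0, 0, 0], "grip": 255},
  {"offset": [0, 0, 0.05], "turn": [0, 0, 0], "grip": 255},
  {"offset": [0, 0, 0.05], "turn": [0, 0, 0], "grip": 255},
  {"offset": [0, 0, 0], "turn": [0, 0, 0], "grip": 255},
  {"offset": [0, 0, 0], "turn": [0, 0, 0], "grip": 255},
  {"offset": [0, 0, 0], "turn": [0, 0, 0], "grip": 255},
  {"offset": [0, 0, 0], "turn": [0, 0, 0], "grip": 255},
  {"offset": [0, 0, 0], "turn": [0, 0, 0], "grip": 255},
  {"offset": [0, 0, 0], "turn": [0, 0, 0], "grip": 255},
  {"offset": [0, 0, 0], "turn": [0, 0, 0], "grip": 255},
])

```text
time_s: 11.57
eef_pos: [0.5566, -0.0037, 0.0492]
orientation: [0.0, 1.0, -0.007, 0.0]
wrist_force: [0.1, 0.1, -1.1]
finger_gap: 0.323
```

Emit:
carry_out([
  {"offset": [0, 0, 0.04], "turn": [0, 0, 0], "grip": 255},
  {"offset": [0, 0, 0], "turn": [0, 0, 0], "grip": 255},
  {"offset": [0, 0, 0], "turn": [0, 0, 0], "grip": 140},
  {"offset": [0, 0, 0], "turn": [0, 0, 0], "grip": 125},
  {"offset": [0, 0, 0], "turn": [0, 0, 0], "grip": 120},
  {"offset": [0, 0, 0], "turn": [0, 0, 0], "grip": 120},
  {"offset": [0, 0, 0], "turn": [0, 0, 0], "grip": 120},
  {"offset": [0, 0, -0.5], "turn": [0, 0, 0], "grip": 120},
  {"offset": [0, 0, -1], "turn": [0, 0, 0], "grip": 120},
  {"offset": [0, 0, -1], "turn": [0, 0, 0], "grip": 120},
])

```text
time_s: 12.4
eef_pos: [0.5564, -0.0037, 0.0745]
orientation: [-0.0, 1.0, -0.007, -0.0]
wrist_force: [-0.5, 0.5, 0.5]
finger_gap: 0.531
```

Emit:
carry_out([
  {"offset": [0, 0, -2], "turn": [0, 0, 0], "grip": 120},
  {"offset": [0, 0, -2], "turn": [0, 0, 0], "grip": 120},
  {"offset": [0, 0, -2], "turn": [0, 0, 0], "grip": 120},
  {"offset": [0, 0, -2], "turn": [0, 0, 0], "grip": 120},
  {"offset": [0, 0, 0], "turn": [0, 0, -7], "grip": 120},
  {"offset": [0, 0, 0], "turn": [0, 0, -7], "grip": 60},
  {"offset": [0, 0, 0], "turn": [0, 0, -7], "grip": 60},
  {"offset": [0, 0, 0], "turn": [0, 0, -7], "grip": 60},
  {"offset": [0, 0, 0], "turn": [0, 0, -7], "grip": 60},
  {"offset": [0, 0, 0], "turn": [0, 0, -7], "grip": 60},
])

```text
time_s: 13.23
eef_pos: [0.557, -0.0038, 0.1552]
orientation: [0.001, 0.935, 0.355, 0.001]
wrist_force: [-0.2, 0.1, -0.7]
finger_gap: 0.765
```

Emit:
carry_out([
  {"offset": [0, 0, 0], "turn": [0, 0, -7], "grip": 60},
  {"offset": [0, 0, 0], "turn": [0, 0, -7], "grip": 60},
  {"offset": [0, 0, 0], "turn": [0, 0, -7], "grip": 60},
  {"offset": [0, 0, 0], "turn": [0, 0, -7], "grip": 60},
  {"offset": [0, 0, 0], "turn": [0, 0, -7], "grip": 60},
  {"offset": [0, 0, 0], "turn": [0, 0, -7], "grip": 60},
  {"offset": [0, 0, 0], "turn": [0, 0, -6], "grip": 60},
  {"offset": [0, 0, 0], "turn": [0, 0, 0], "grip": 60},
  {"offset": [0, 0, 0], "turn": [0, 0, 0], "grip": 60},
  {"offset": [0, 0, 0], "turn": [0, 0, 0], "grip": 60},
])

```text
time_s: 14.07
eef_pos: [0.5568, -0.0037, 0.1544]
orientation: [0.0, 0.713, 0.701, 0.0]
wrist_force: [-0.8, -0.2, -0.0]
finger_gap: 0.763
```

```bash
python3 - <<'E'
from h import *
g=.083
togo(st(.062,g+.031,.1),89.2)
p=env.snapshot("wrist");cv2.imwrite("pics/w3.png",p["pixels"][:,:,::-1])
V={c:env.snapshot(c) for c in("scene","side")}
for c in("wrist","scene","side"):
  for l,z in(("thumb",.095),("blade",.06),("stop",.055)):
    for d in env.silhouettes(c,l)[:2]:
        pp=p if c=="wrist" else V[c]
        X=onplane(pp,d["point"],z); print(c,l,round(d["conf"],2),np.round(d["point"]),"station",np.round(place(np.array([X-[CAL[0],CAL[1],0]]),0,0,-CAL[2])[0]-[0,S,.03],4))
E
```

```text
t 14.07 eef [ 0.5568 -0.0037  0.1544] ang 89.04 tilt [-0.0002  0.0009] F [-0.84 -0.21 -0.03] gap 0.763
offset cm [7.14 6.43 2.44] turn z(tool) -0.16
wrist thumb 0.68 [380. 277.] station [0.0121 0.0833 0.065 ]
wrist blade 0.79 [377. 259.] station [0.0119 0.0867 0.03  ]
wrist stop 0.83 [ 15. 143.] station [-0.0695 -0.1621  0.025 ]
wrist stop 0.79 [312. 235.] station [-0.0047  0.0397  0.025 ]
scene thumb 0.78 [360. 259.] station [0.0747 0.1047 0.065 ]
scene thumb 0.53 [338. 248.] station [0.0317 0.073  0.065 ]
scene blade 0.62 [339. 249.] station [0.0074 0.0866 0.03  ]
scene blade 0.5 [436. 204.] station [-0.0437  0.3534  0.03  ]
scene stop 0.9 [133. 292.] station [-0.0367 -0.3547  0.025 ]
scene stop 0.87 [317. 250.] station [-0.0111  0.0406  0.025 ]
side thumb 0.79 [312. 223.] station [0.0153 0.0737 0.065 ]
side blade 0.57 [306. 231.] station [0.0194 0.0999 0.03  ]
side blade 0.4 [344. 251.] station [ 0.0362 -0.01    0.03  ]
side stop 0.95 [448. 402.] station [-0.08   -0.3757  0.025 ]
side stop 0.61 [315. 246.] station [0.0035 0.0447 0.025 ]
```

View pics/w3.png

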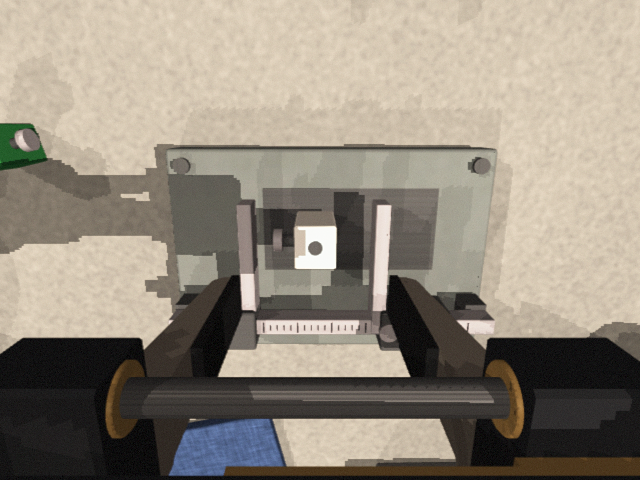

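```bash
python3 - <<'E'
from h import *
p=env.snapshot("wrist")
for u,z in(((255.5,240),.071),((373.5,240),.071),((255.5,290),.071),((373.5,290),.071),((273.5,240),.062),((336.5,250),.08)):
    X=onplane(p,u,z);print(u,np.round(place(np.array([X-[CAL[0],CAL[1],0]]),0,0,-CAL[2])[0]-[0,S,.03],4))
E
```

```text
(255.5, 240) [-0.0059  0.0013  0.041 ]
(373.5, 240) [-0.0059  0.0817  0.041 ]
(255.5, 290) [ 0.0309 -0.0003  0.041 ]
(373.5, 290) [0.0309 0.0832 0.041 ]
(273.5, 240) [-0.0033  0.0125  0.032 ]
(336.5, 250) [-0.0016  0.0561  0.05  ]
```

Emit:
carry_out([
  {"offset": [1.75, 1.6, 0], "turn": [0, 0, 0], "grip": 60},
  {"offset": [1.75, 1.6, 0], "turn": [0, 0, 0], "grip": 60},
  {"offset": [1.75, 1.6, 0], "turn": [0, 0, 0], "grip": 60},
  {"offset": [1.75, 1.6, 0], "turn": [0, 0, 0], "grip": 60},
  {"offset": [0, 0, 0.8], "turn": [0, 0, 0], "grip": 60},
  {"offset": [0, 0, 0.7], "turn": [0, 0, 0], "grip": 60},
  {"offset": [0, 0, 0], "turn": [0, 0, 0], "grip": 60},
  {"offset": [0, 0, 0], "turn": [0, 0, 0], "grip": 60},
  {"offset": [0, 0, 0], "turn": [0, 0, 0], "grip": 60},
  {"offset": [0, 0, 0], "turn": [0, 0, 0], "grip": 60},
])

```text
time_s: 15.55
eef_pos: [0.6214, 0.0648, 0.1391]
orientation: [0.0, 0.712, 0.702, 0.0]
wrist_force: [0.7, -0.2, 0.3]
finger_gap: 0.764
```

```bash
python3 - <<'E'
from h import *
togo(st(.062,.1125,.053),89.2)
p=env.snapshot("wrist");w=p["pixels"][:,:,::-1].copy()
for d in env.silhouettes("wrist","thumb")[:2]: print(d["conf"],d["point"])
for P in [place(B,*CAL) for B in calall(.0815)[2:5]]:
    U=proj(p,P)
    for a in range(8):
        for b in(1,2,4):
            if not a&b: cv2.line(w,tuple(U[a].astype(int)),tuple(U[a|b].astype(int)),(0,255,255),1)
cv2.imwrite("pics/w4.png",w)
E
```

```text
t 15.55 eef [0.6214 0.0648 0.1391] ang 89.14 tilt [-0.0001  0.0004] F [ 0.71 -0.18  0.26] gap 0.764
offset cm [0.04 0.09 5.61] turn z(tool) -0.06
0.62 [304.3, 240.6]
```

View pics/w4.png

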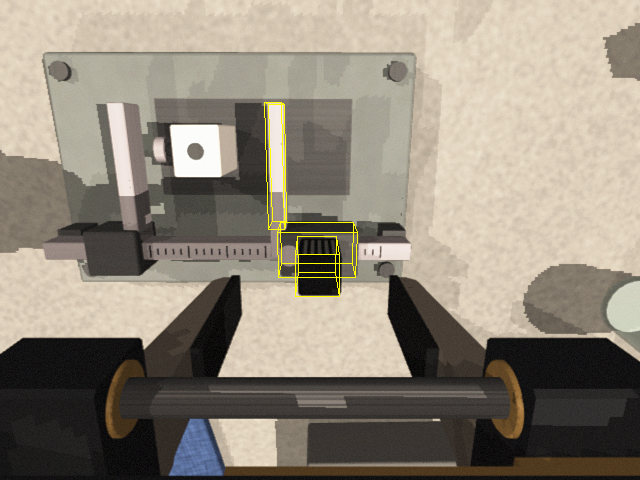

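Emit:
carry_out([
  {"offset": [0, 0.1, 1], "turn": [0, 0, 0], "grip": 60},
  {"offset": [0, 0, 1.2], "turn": [0, 0, 0], "grip": 60},
  {"offset": [0, 0, 1.2], "turn": [0, 0, 0], "grip": 60},
  {"offset": [0, 0, 1.2], "turn": [0, 0, 0], "grip": 60},
  {"offset": [0, 0, 0.9], "turn": [0, 0, 0], "grip": 60},
  {"offset": [0, 0, 0], "turn": [0, 0, 0], "grip": 60},
  {"offset": [0, 0, 0], "turn": [0, 0, 0], "grip": 60},
  {"offset": [0, 0, 0], "turn": [0, 0, 0], "grip": 60},
  {"offset": [0, 0, 0], "turn": [0, 0, 0], "grip": 60},
  {"offset": [0, 0, 0], "turn": [0, 0, 0], "grip": 60},
])

```text
time_s: 16.48
eef_pos: [0.6232, 0.0654, 0.0846]
orientation: [0.001, 0.712, 0.702, 0.001]
wrist_force: [-0.1, -0.2, -0.3]
finger_gap: 0.768
```

Emit:
carry_out([
  {"offset": [0, 0, 0], "turn": [0, 0, 0], "grip": 120},
  {"offset": [0, 0, 0], "turn": [0, 0, 0], "grip": 150},
  {"offset": [0, 0, 0], "turn": [0, 0, 0], "grip": 170},
  {"offset": [0, 0, 0], "turn": [0, 0, 0], "grip": 180},
  {"offset": [0, 0, 0], "turn": [0, 0, 0], "grip": 190},
  {"offset": [0, 0, 0], "turn": [0, 0, 0], "grip": 200},
  {"offset": [0, 0, 0], "turn": [0, 0, 0], "grip": 230},
  {"offset": [0, 0, 0], "turn": [0, 0, 0], "grip": 255},
  {"offset": [0, 0, 0], "turn": [0, 0, 0], "grip": 255},
  {"offset": [0, 0, 0], "turn": [0, 0, 0], "grip": 255},
])

```text
time_s: 17.32
eef_pos: [0.6225, 0.066, 0.0837]
orientation: [-0.0, 0.712, 0.702, 0.0]
wrist_force: [-0.0, 4.3, 1.1]
finger_gap: 0.26
```

Emit:
carry_out([
  {"offset": [-0.2, 0, 0], "turn": [0, 0, 0], "grip": 255},
  {"offset": [-0.3, 0, 0], "turn": [0, 0, 0], "grip": 255},
  {"offset": [-0.3, 0, 0], "turn": [0, 0, 0], "grip": 255},
  {"offset": [-0.3, 0, 0], "turn": [0, 0, 0], "grip": 255},
  {"offset": [-0.3, 0, 0], "turn": [0, 0, 0], "grip": 255},
  {"offset": [-0.3, 0, 0], "turn": [0, 0, 0], "grip": 255},
  {"offset": [-0.3, 0, 0], "turn": [0, 0, 0], "grip": 255},
  {"offset": [-0.2, 0, 0], "turn": [0, 0, 0], "grip": 255},
  {"offset": [-0.1, 0, 0], "turn": [0, 0, 0], "grip": 255},
  {"offset": [-0.1, 0, 0], "turn": [0, 0, 0], "grip": 255},
])

```text
time_s: 18.15
eef_pos: [0.6221, 0.0412, 0.0836]
orientation: [-0.0, 0.712, 0.702, -0.0]
wrist_force: [0.7, 4.7, 0.6]
finger_gap: 0.261
```

Emit:
carry_out([
  {"offset": [-0.1, 0, 0], "turn": [0, 0, 0], "grip": 255},
  {"offset": [-0.1, 0, 0], "turn": [0, 0, 0], "grip": 255},
  {"offset": [-0.1, 0, 0], "turn": [0, 0, 0], "grip": 255},
  {"offset": [-0.1, 0, 0], "turn": [0, 0, 0], "grip": 255},
  {"offset": [-0.1, 0, 0], "turn": [0, 0, 0], "grip": 255},
  {"offset": [-0.1, 0, 0], "turn": [0, 0, 0], "grip": 255},
  {"offset": [-0.1, 0, 0], "turn": [0, 0, 0], "grip": 255},
  {"offset": [0, 0, 0], "turn": [0, 0, 0], "grip": 255},
  {"offset": [0, 0, 0], "turn": [0, 0, 0], "grip": 255},
  {"offset": [0, 0, 0], "turn": [0, 0, 0], "grip": 255},
])

```text
time_s: 18.98
eef_pos: [0.622, 0.0347, 0.0837]
orientation: [-0.0, 0.712, 0.702, 0.0]
wrist_force: [-0.5, 5.1, 1.0]
finger_gap: 0.259
```

```bash
python3 - <<'E'
from h import *
togo(st(.062,.045+.031,.053),89.2); print(np.round(env.get_state()["torque"],3))
p=env.snapshot("wrist");w=p["pixels"][:,:,::-1].copy()
cv2.imwrite("pics/w5.png",w)
E
```

```text
t 18.98 eef [0.622  0.0347 0.0837] ang 89.2 tilt [ 0.0004 -0.0002] F [-0.49  5.08  0.97] gap 0.259
offset cm [-0.61 -0.01  0.07] turn z(tool) -0.0
[ 0.946  0.058 -0.136]
```

View pics/w5.png

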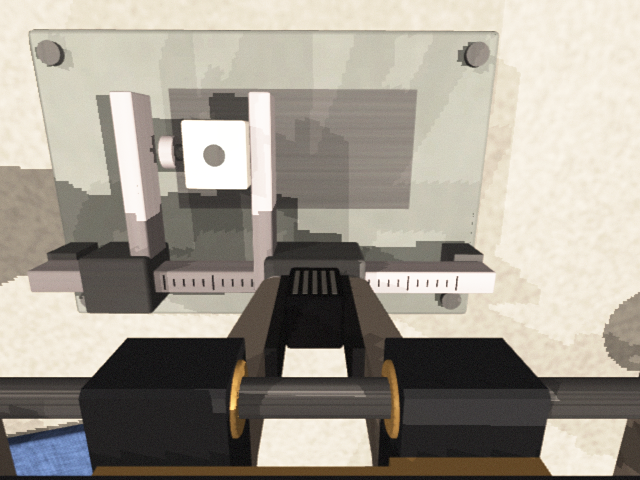

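Emit:
carry_out([
  {"offset": [-0.1, 0, 0], "turn": [0, 0, 0], "grip": 255},
  {"offset": [-0.1, 0, 0], "turn": [0, 0, 0], "grip": 255},
  {"offset": [-0.05, 0, 0], "turn": [0, 0, 0], "grip": 255},
  {"offset": [-0.05, 0, 0], "turn": [0, 0, 0], "grip": 255},
  {"offset": [-0.05, 0, 0], "turn": [0, 0, 0], "grip": 255},
  {"offset": [-0.05, 0, 0], "turn": [0, 0, 0], "grip": 255},
  {"offset": [0, 0, 0], "turn": [0, 0, 0], "grip": 255},
  {"offset": [0, 0, 0], "turn": [0, 0, 0], "grip": 255},
  {"offset": [0, 0, 0], "turn": [0, 0, 0], "grip": 255},
  {"offset": [0, 0, 0], "turn": [0, 0, 0], "grip": 255},
])

```text
time_s: 19.87
eef_pos: [0.6219, 0.0308, 0.0837]
orientation: [-0.0, 0.712, 0.702, 0.0]
wrist_force: [-0.8, 5.3, 1.3]
finger_gap: 0.257
```

```bash
cat > rd.py <<'E'
from h import *
F=[];Y=[];T=[]
for i in range(5):
    p=env.snapshot("wrist");s=env.get_state();F.append(s["wrist_force"]);Y.append(s["eef_pos"]);T.append(s["torque"])
print(round(s["time_s"],2),"F",np.mean(F,0).round(2),"y",np.mean(Y,0).round(5),"T",np.mean(T,0).round(3))
w=p["pixels"][90:290,80:300,::-1]
cv2.imwrite("pics/l.png",cv2.resize(w,(660,600),interpolation=cv2.INTER_CUBIC))
E
python3 rd.py
```

```text
20.12 F [-0.76  5.16  0.81] y [0.62191 0.03083 0.08369] T [ 0.976  0.106 -0.148]
```

View pics/l.png

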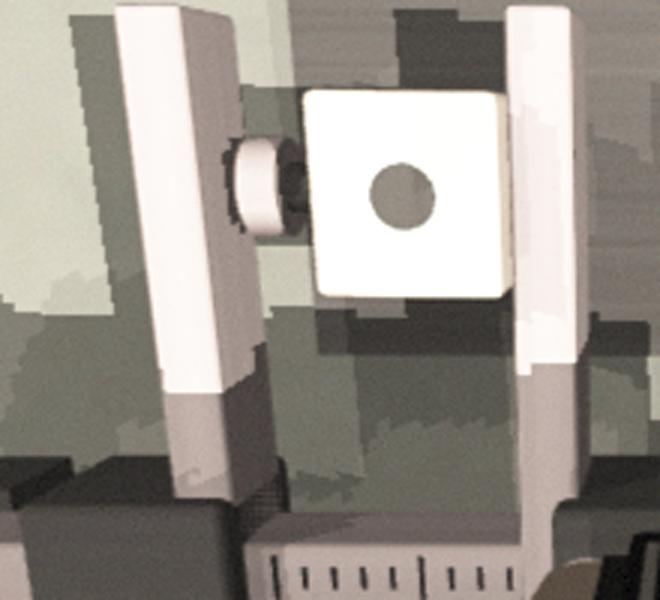

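Emit:
carry_out([
  {"offset": [-0.05, 0, 0], "turn": [0, 0, 0], "grip": 255},
  {"offset": [-0.05, 0, 0], "turn": [0, 0, 0], "grip": 255},
  {"offset": [0, 0, 0], "turn": [0, 0, 0], "grip": 255},
  {"offset": [0, 0, 0], "turn": [0, 0, 0], "grip": 255},
  {"offset": [0, 0, 0], "turn": [0, 0, 0], "grip": 255},
  {"offset": [0, 0, 0], "turn": [0, 0, 0], "grip": 255},
  {"offset": [0, 0, 0], "turn": [0, 0, 0], "grip": 255},
  {"offset": [0, 0, 0], "turn": [0, 0, 0], "grip": 255},
  {"offset": [0, 0, 0], "turn": [0, 0, 0], "grip": 255},
  {"offset": [0, 0, 0], "turn": [0, 0, 0], "grip": 255},
])

```text
time_s: 20.95
eef_pos: [0.6219, 0.0298, 0.0837]
orientation: [-0.0, 0.712, 0.702, 0.0]
wrist_force: [-0.8, 5.4, 0.1]
finger_gap: 0.256
```

```bash
python3 rd.py
```

```text
21.2 F [-0.49  5.16  0.96] y [0.62188 0.02984 0.08368] T [ 0.995  0.066 -0.173]
```

Emit:
carry_out([
  {"offset": [-0.03, 0, 0], "turn": [0, 0, 0], "grip": 255},
  {"offset": [-0.02, 0, 0], "turn": [0, 0, 0], "grip": 255},
  {"offset": [0, 0, 0], "turn": [0, 0, 0], "grip": 255},
  {"offset": [0, 0, 0], "turn": [0, 0, 0], "grip": 255},
  {"offset": [0, 0, 0], "turn": [0, 0, 0], "grip": 255},
  {"offset": [0, 0, 0], "turn": [0, 0, 0], "grip": 255},
  {"offset": [0, 0, 0], "turn": [0, 0, 0], "grip": 255},
  {"offset": [0, 0, 0], "turn": [0, 0, 0], "grip": 255},
  {"offset": [0, 0, 0], "turn": [0, 0, 0], "grip": 255},
  {"offset": [0, 0, 0], "turn": [0, 0, 0], "grip": 255},
])

```text
time_s: 22.03
eef_pos: [0.6219, 0.0294, 0.0837]
orientation: [-0.0, 0.712, 0.702, 0.0]
wrist_force: [-0.2, 4.8, 1.0]
finger_gap: 0.262
```

```bash
python3 rd.py
```

```text
22.28 F [-0.91  6.05  0.92] y [0.62187 0.0294  0.08368] T [ 0.987  0.088 -0.135]
```

Emit:
carry_out([
  {"offset": [-0.03, 0, 0], "turn": [0, 0, 0], "grip": 255},
  {"offset": [-0.02, 0, 0], "turn": [0, 0, 0], "grip": 255},
  {"offset": [0, 0, 0], "turn": [0, 0, 0], "grip": 255},
  {"offset": [0, 0, 0], "turn": [0, 0, 0], "grip": 255},
  {"offset": [0, 0, 0], "turn": [0, 0, 0], "grip": 255},
  {"offset": [0, 0, 0], "turn": [0, 0, 0], "grip": 255},
  {"offset": [0, 0, 0], "turn": [0, 0, 0], "grip": 255},
  {"offset": [0, 0, 0], "turn": [0, 0, 0], "grip": 255},
  {"offset": [0, 0, 0], "turn": [0, 0, 0], "grip": 255},
  {"offset": [0, 0, 0], "turn": [0, 0, 0], "grip": 255},
])

```text
time_s: 23.12
eef_pos: [0.6219, 0.0289, 0.0837]
orientation: [-0.0, 0.712, 0.702, 0.0]
wrist_force: [-0.1, 5.8, 0.1]
finger_gap: 0.257
```

```bash
python3 rd.py
```

```text
23.37 F [-0.7   5.68  0.84] y [0.62186 0.02891 0.08367] T [ 1.019  0.092 -0.155]
```

Emit:
carry_out([
  {"offset": [-0.03, 0, 0], "turn": [0, 0, 0], "grip": 255},
  {"offset": [-0.02, 0, 0], "turn": [0, 0, 0], "grip": 255},
  {"offset": [0, 0, 0], "turn": [0, 0, 0], "grip": 255},
  {"offset": [0, 0, 0], "turn": [0, 0, 0], "grip": 255},
  {"offset": [0, 0, 0], "turn": [0, 0, 0], "grip": 255},
  {"offset": [0, 0, 0], "turn": [0, 0, 0], "grip": 255},
  {"offset": [0, 0, 0], "turn": [0, 0, 0], "grip": 255},
  {"offset": [0, 0, 0], "turn": [0, 0, 0], "grip": 255},
  {"offset": [0, 0, 0], "turn": [0, 0, 0], "grip": 255},
  {"offset": [0, 0, 0], "turn": [0, 0, 0], "grip": 255},
])

```text
time_s: 24.2
eef_pos: [0.6219, 0.0284, 0.0837]
orientation: [-0.0, 0.712, 0.702, 0.0]
wrist_force: [-1.7, 5.7, 0.4]
finger_gap: 0.256
```

```bash
python3 rd.py
```

```text
24.45 F [-0.44  5.85  1.08] y [0.62186 0.0284  0.08368] T [ 1.018  0.072 -0.133]
```

Emit:
carry_out([
  {"offset": [-0.03, 0, 0], "turn": [0, 0, 0], "grip": 255},
  {"offset": [-0.02, 0, 0], "turn": [0, 0, 0], "grip": 255},
  {"offset": [0, 0, 0], "turn": [0, 0, 0], "grip": 255},
  {"offset": [0, 0, 0], "turn": [0, 0, 0], "grip": 255},
  {"offset": [0, 0, 0], "turn": [0, 0, 0], "grip": 255},
  {"offset": [0, 0, 0], "turn": [0, 0, 0], "grip": 255},
  {"offset": [0, 0, 0], "turn": [0, 0, 0], "grip": 255},
  {"offset": [0, 0, 0], "turn": [0, 0, 0], "grip": 255},
  {"offset": [0, 0, 0], "turn": [0, 0, 0], "grip": 255},
  {"offset": [0, 0, 0], "turn": [0, 0, 0], "grip": 255},
])

```text
time_s: 25.28
eef_pos: [0.6218, 0.0279, 0.0837]
orientation: [-0.0, 0.712, 0.702, 0.0]
wrist_force: [-0.3, 5.2, 0.6]
finger_gap: 0.263
```

```bash
python3 rd.py
```

```text
25.53 F [-0.42  5.89  1.07] y [0.62185 0.02791 0.08368] T [ 1.016  0.058 -0.169]
```

Emit:
carry_out([
  {"offset": [-0.03, 0, 0], "turn": [0, 0, 0], "grip": 255},
  {"offset": [-0.02, 0, 0], "turn": [0, 0, 0], "grip": 255},
  {"offset": [0, 0, 0], "turn": [0, 0, 0], "grip": 255},
  {"offset": [0, 0, 0], "turn": [0, 0, 0], "grip": 255},
  {"offset": [0, 0, 0], "turn": [0, 0, 0], "grip": 255},
  {"offset": [0, 0, 0], "turn": [0, 0, 0], "grip": 255},
  {"offset": [0, 0, 0], "turn": [0, 0, 0], "grip": 255},
  {"offset": [0, 0, 0], "turn": [0, 0, 0], "grip": 255},
  {"offset": [0, 0, 0], "turn": [0, 0, 0], "grip": 255},
  {"offset": [0, 0, 0], "turn": [0, 0, 0], "grip": 255},
])

```text
time_s: 26.37
eef_pos: [0.6219, 0.0274, 0.0837]
orientation: [-0.0, 0.712, 0.702, 0.0]
wrist_force: [-0.3, 5.4, 0.0]
finger_gap: 0.264
```

```bash
python3 rd.py
```

```text
26.62 F [-0.68  5.62  0.76] y [0.62183 0.02739 0.08368] T [ 1.014  0.078 -0.162]
```

Emit:
carry_out([
  {"offset": [-0.03, 0, 0], "turn": [0, 0, 0], "grip": 255},
  {"offset": [-0.02, 0, 0], "turn": [0, 0, 0], "grip": 255},
  {"offset": [0, 0, 0], "turn": [0, 0, 0], "grip": 255},
  {"offset": [0, 0, 0], "turn": [0, 0, 0], "grip": 255},
  {"offset": [0, 0, 0], "turn": [0, 0, 0], "grip": 255},
  {"offset": [0, 0, 0], "turn": [0, 0, 0], "grip": 255},
  {"offset": [0, 0, 0], "turn": [0, 0, 0], "grip": 255},
  {"offset": [0, 0, 0], "turn": [0, 0, 0], "grip": 255},
  {"offset": [0, 0, 0], "turn": [0, 0, 0], "grip": 255},
  {"offset": [0, 0, 0], "turn": [0, 0, 0], "grip": 255},
])

```text
time_s: 27.45
eef_pos: [0.6218, 0.0269, 0.0837]
orientation: [-0.0, 0.712, 0.702, 0.0]
wrist_force: [-1.0, 6.4, 1.0]
finger_gap: 0.261
```

```bash
python3 rd.py
```

```text
27.7 F [-0.89  5.51  1.04] y [0.62183 0.02691 0.08368] T [ 1.026  0.095 -0.158]
```

Emit:
carry_out([
  {"offset": [-0.03, 0, 0], "turn": [0, 0, 0], "grip": 255},
  {"offset": [-0.02, 0, 0], "turn": [0, 0, 0], "grip": 255},
  {"offset": [0, 0, 0], "turn": [0, 0, 0], "grip": 255},
  {"offset": [0, 0, 0], "turn": [0, 0, 0], "grip": 255},
  {"offset": [0, 0, 0], "turn": [0, 0, 0], "grip": 255},
  {"offset": [0, 0, 0], "turn": [0, 0, 0], "grip": 255},
  {"offset": [0, 0, 0], "turn": [0, 0, 0], "grip": 255},
  {"offset": [0, 0, 0], "turn": [0, 0, 0], "grip": 255},
  {"offset": [0, 0, 0], "turn": [0, 0, 0], "grip": 255},
  {"offset": [0, 0, 0], "turn": [0, 0, 0], "grip": 255},
])

```text
time_s: 28.53
eef_pos: [0.6218, 0.0264, 0.0837]
orientation: [-0.0, 0.712, 0.702, 0.0]
wrist_force: [-0.7, 6.4, 0.8]
finger_gap: 0.263
```

```bash
python3 rd.py
```

```text
28.78 F [-0.21  5.25  0.47] y [0.62183 0.0264  0.08368] T [ 1.019  0.085 -0.152]
```

Emit:
carry_out([
  {"offset": [-0.02, 0, 0], "turn": [0, 0, 0], "grip": 255},
  {"offset": [-0.02, 0, 0], "turn": [0, 0, 0], "grip": 255},
  {"offset": [0, 0, 0], "turn": [0, 0, 0], "grip": 255},
  {"offset": [0, 0, 0], "turn": [0, 0, 0], "grip": 255},
  {"offset": [0, 0, 0], "turn": [0, 0, 0], "grip": 255},
  {"offset": [0, 0, 0], "turn": [0, 0, 0], "grip": 255},
  {"offset": [0, 0, 0], "turn": [0, 0, 0], "grip": 255},
  {"offset": [0, 0, 0], "turn": [0, 0, 0], "grip": 255},
  {"offset": [0, 0, 0], "turn": [0, 0, 0], "grip": 255},
  {"offset": [0, 0, 0], "turn": [0, 0, 0], "grip": 255},
])

```text
time_s: 29.62
eef_pos: [0.6218, 0.0261, 0.0837]
orientation: [-0.0, 0.712, 0.702, 0.0]
wrist_force: [-0.4, 5.7, 0.5]
finger_gap: 0.257
```

```bash
python3 rd.py
```

```text
29.87 F [-0.66  5.97  0.8 ] y [0.62183 0.02615 0.0837 ] T [ 1.081  0.091 -0.169]
```

Emit:
carry_out([
  {"offset": [-0.02, 0, 0], "turn": [0, 0, 0], "grip": 255},
  {"offset": [-0.02, 0, 0], "turn": [0, 0, 0], "grip": 255},
  {"offset": [0, 0, 0], "turn": [0, 0, 0], "grip": 255},
  {"offset": [0, 0, 0], "turn": [0, 0, 0], "grip": 255},
  {"offset": [0, 0, 0], "turn": [0, 0, 0], "grip": 255},
  {"offset": [0, 0, 0], "turn": [0, 0, 0], "grip": 255},
  {"offset": [0, 0, 0], "turn": [0, 0, 0], "grip": 255},
  {"offset": [0, 0, 0], "turn": [0, 0, 0], "grip": 255},
  {"offset": [0, 0, 0], "turn": [0, 0, 0], "grip": 255},
  {"offset": [0, 0, 0], "turn": [0, 0, 0], "grip": 255},
])

```text
time_s: 30.7
eef_pos: [0.6218, 0.026, 0.0837]
orientation: [-0.001, 0.712, 0.702, 0.0]
wrist_force: [-0.2, 6.9, 1.7]
finger_gap: 0.261
```

```bash
python3 rd.py
```

```text
30.95 F [-0.4   6.94  0.77] y [0.62181 0.02598 0.08368] T [ 1.168  0.066 -0.16 ]
```

Emit:
carry_out([
  {"offset": [0.03, 0, 0], "turn": [0, 0, 0], "grip": 255},
  {"offset": [0.03, 0, 0], "turn": [0, 0, 0], "grip": 255},
  {"offset": [0.04, 0, 0], "turn": [0, 0, 0], "grip": 255},
  {"offset": [0, 0, 0], "turn": [0, 0, 0], "grip": 255},
  {"offset": [0, 0, 0], "turn": [0, 0, 0], "grip": 255},
  {"offset": [0, 0, 0], "turn": [0, 0, 0], "grip": 255},
  {"offset": [0, 0, 0], "turn": [0, 0, 0], "grip": 255},
  {"offset": [0, 0, 0], "turn": [0, 0, 0], "grip": 255},
  {"offset": [0, 0, 0], "turn": [0, 0, 0], "grip": 255},
  {"offset": [0, 0, 0], "turn": [0, 0, 0], "grip": 255},
])

```text
time_s: 31.78
eef_pos: [0.6218, 0.026, 0.0837]
orientation: [-0.0, 0.712, 0.702, -0.0]
wrist_force: [-2.1, 2.8, 1.1]
finger_gap: 0.259
```

```bash
python3 rd.py
```

```text
32.03 F [-2.37  2.78  1.03] y [0.62184 0.02599 0.08368] T [ 0.637  0.357 -0.141]
```

Emit:
carry_out([
  {"offset": [0.03, 0, 0], "turn": [0, 0, 0], "grip": 255},
  {"offset": [0.03, 0, 0], "turn": [0, 0, 0], "grip": 255},
  {"offset": [0.03, 0, 0], "turn": [0, 0, 0], "grip": 255},
  {"offset": [0.02, 0, 0], "turn": [0, 0, 0], "grip": 255},
  {"offset": [0, 0, 0], "turn": [0, 0, 0], "grip": 255},
  {"offset": [0, 0, 0], "turn": [0, 0, 0], "grip": 255},
  {"offset": [0, 0, 0], "turn": [0, 0, 0], "grip": 255},
  {"offset": [0, 0, 0], "turn": [0, 0, 0], "grip": 255},
  {"offset": [0, 0, 0], "turn": [0, 0, 0], "grip": 255},
  {"offset": [0, 0, 0], "turn": [0, 0, 0], "grip": 255},
])

```text
time_s: 32.87
eef_pos: [0.6219, 0.0269, 0.0837]
orientation: [0.0, 0.712, 0.702, -0.0]
wrist_force: [-3.3, -3.5, 1.8]
finger_gap: 0.262
```

```bash
python3 rd.py
```

```text
33.12 F [-3.48 -3.61  1.12] y [0.62186 0.02691 0.08365] T [-0.457  0.618 -0.146]
```

Emit:
carry_out([
  {"offset": [-0.03, 0, 0], "turn": [0, 0, 0], "grip": 255},
  {"offset": [-0.03, 0, 0], "turn": [0, 0, 0], "grip": 255},
  {"offset": [-0.02, 0, 0], "turn": [0, 0, 0], "grip": 255},
  {"offset": [0, 0, 0], "turn": [0, 0, 0], "grip": 255},
  {"offset": [0, 0, 0], "turn": [0, 0, 0], "grip": 255},
  {"offset": [0, 0, 0], "turn": [0, 0, 0], "grip": 255},
  {"offset": [0, 0, 0], "turn": [0, 0, 0], "grip": 255},
  {"offset": [0, 0, 0], "turn": [0, 0, 0], "grip": 255},
  {"offset": [0, 0, 0], "turn": [0, 0, 0], "grip": 255},
  {"offset": [0, 0, 0], "turn": [0, 0, 0], "grip": 255},
])

```text
time_s: 33.95
eef_pos: [0.6219, 0.0269, 0.0837]
orientation: [-0.0, 0.712, 0.702, 0.0]
wrist_force: [-4.1, 2.3, 2.2]
finger_gap: 0.261
```

```bash
python3 rd.py
```

```text
34.2 F [-4.37  3.39  1.69] y [0.62187 0.02689 0.08367] T [ 0.56   0.703 -0.14 ]
```

Emit:
carry_out([
  {"offset": [-0.02, 0, 0], "turn": [0, 0, 0], "grip": 255},
  {"offset": [-0.01, 0, 0], "turn": [0, 0, 0], "grip": 255},
  {"offset": [0, 0, 0], "turn": [0, 0, 0], "grip": 255},
  {"offset": [0, 0, 0], "turn": [0, 0, 0], "grip": 255},
  {"offset": [0, 0, 0], "turn": [0, 0, 0], "grip": 255},
  {"offset": [0, 0, 0], "turn": [0, 0, 0], "grip": 255},
  {"offset": [0, 0, 0], "turn": [0, 0, 0], "grip": 255},
  {"offset": [0, 0, 0], "turn": [0, 0, 0], "grip": 255},
  {"offset": [0, 0, 0], "turn": [0, 0, 0], "grip": 255},
  {"offset": [0, 0, 0], "turn": [0, 0, 0], "grip": 255},
])

```text
time_s: 35.03
eef_pos: [0.6219, 0.0269, 0.0837]
orientation: [-0.001, 0.712, 0.702, 0.0]
wrist_force: [-4.2, 5.1, 2.2]
finger_gap: 0.264
```

```bash
python3 rd.py
```

```text
35.28 F [-4.24  4.21  2.3 ] y [0.62188 0.02686 0.08369] T [ 0.677  0.655 -0.149]
```

Emit:
carry_out([
  {"offset": [-0.01, 0, 0], "turn": [0, 0, 0], "grip": 255},
  {"offset": [-0.01, 0, 0], "turn": [0, 0, 0], "grip": 255},
  {"offset": [0, 0, 0], "turn": [0, 0, 0], "grip": 255},
  {"offset": [0, 0, 0], "turn": [0, 0, 0], "grip": 255},
  {"offset": [0, 0, 0], "turn": [0, 0, 0], "grip": 255},
  {"offset": [0, 0, 0], "turn": [0, 0, 0], "grip": 255},
  {"offset": [0, 0, 0], "turn": [0, 0, 0], "grip": 255},
  {"offset": [0, 0, 0], "turn": [0, 0, 0], "grip": 255},
  {"offset": [0, 0, 0], "turn": [0, 0, 0], "grip": 255},
  {"offset": [0, 0, 0], "turn": [0, 0, 0], "grip": 255},
])

```text
time_s: 36.12
eef_pos: [0.6219, 0.0268, 0.0837]
orientation: [-0.001, 0.712, 0.702, 0.0]
wrist_force: [-3.3, 4.8, 2.5]
finger_gap: 0.259
```

```bash
python3 rd.py
```

```text
36.37 F [-3.88  4.44  2.61] y [0.62185 0.02676 0.08366] T [ 0.735  0.668 -0.139]
```

Emit:
carry_out([
  {"offset": [-0.01, 0, 0], "turn": [0, 0, 0], "grip": 255},
  {"offset": [-0.01, 0, 0], "turn": [0, 0, 0], "grip": 255},
  {"offset": [0, 0, 0], "turn": [0, 0, 0], "grip": 255},
  {"offset": [0, 0, 0], "turn": [0, 0, 0], "grip": 255},
  {"offset": [0, 0, 0], "turn": [0, 0, 0], "grip": 255},
  {"offset": [0, 0, 0], "turn": [0, 0, 0], "grip": 255},
  {"offset": [0, 0, 0], "turn": [0, 0, 0], "grip": 255},
  {"offset": [0, 0, 0], "turn": [0, 0, 0], "grip": 255},
  {"offset": [0, 0, 0], "turn": [0, 0, 0], "grip": 255},
  {"offset": [0, 0, 0], "turn": [0, 0, 0], "grip": 255},
])

```text
time_s: 37.2
eef_pos: [0.6219, 0.0266, 0.0837]
orientation: [-0.001, 0.712, 0.702, 0.0]
wrist_force: [-4.5, 4.4, 2.1]
finger_gap: 0.262
```

```bash
python3 rd.py
```

```text
37.45 F [-4.11  4.8   1.7 ] y [0.62186 0.02664 0.08367] T [ 0.738  0.68  -0.168]
```

Emit:
carry_out([
  {"offset": [-0.01, 0, 0], "turn": [0, 0, 0], "grip": 255},
  {"offset": [-0.01, 0, 0], "turn": [0, 0, 0], "grip": 255},
  {"offset": [0, 0, 0], "turn": [0, 0, 0], "grip": 255},
  {"offset": [0, 0, 0], "turn": [0, 0, 0], "grip": 255},
  {"offset": [0, 0, 0], "turn": [0, 0, 0], "grip": 255},
  {"offset": [0, 0, 0], "turn": [0, 0, 0], "grip": 255},
  {"offset": [0, 0, 0], "turn": [0, 0, 0], "grip": 255},
  {"offset": [0, 0, 0], "turn": [0, 0, 0], "grip": 255},
  {"offset": [0, 0, 0], "turn": [0, 0, 0], "grip": 255},
  {"offset": [0, 0, 0], "turn": [0, 0, 0], "grip": 255},
])

```text
time_s: 38.28
eef_pos: [0.6219, 0.0265, 0.0837]
orientation: [-0.001, 0.712, 0.702, 0.001]
wrist_force: [-4.8, 5.0, 2.5]
finger_gap: 0.254
```

```bash
python3 rd.py
```

```text
38.53 F [-3.72  4.38  2.04] y [0.62187 0.02651 0.08368] T [ 0.762  0.654 -0.174]
```

Emit:
carry_out([
  {"offset": [-0.01, 0, 0], "turn": [0, 0, 0], "grip": 255},
  {"offset": [-0.01, 0, 0], "turn": [0, 0, 0], "grip": 255},
  {"offset": [0, 0, 0], "turn": [0, 0, 0], "grip": 255},
  {"offset": [0, 0, 0], "turn": [0, 0, 0], "grip": 255},
  {"offset": [0, 0, 0], "turn": [0, 0, 0], "grip": 255},
  {"offset": [0, 0, 0], "turn": [0, 0, 0], "grip": 255},
  {"offset": [0, 0, 0], "turn": [0, 0, 0], "grip": 255},
  {"offset": [0, 0, 0], "turn": [0, 0, 0], "grip": 255},
  {"offset": [0, 0, 0], "turn": [0, 0, 0], "grip": 255},
  {"offset": [0, 0, 0], "turn": [0, 0, 0], "grip": 255},
])

```text
time_s: 39.37
eef_pos: [0.6219, 0.0264, 0.0837]
orientation: [-0.001, 0.712, 0.702, 0.001]
wrist_force: [-4.0, 6.9, 2.1]
finger_gap: 0.257
```

```bash
python3 rd.py
```

```text
39.62 F [-3.71  4.9   2.14] y [0.62186 0.02637 0.08367] T [ 0.786  0.638 -0.135]
```

Emit:
carry_out([
  {"offset": [-0.01, 0, 0], "turn": [0, 0, 0], "grip": 255},
  {"offset": [-0.01, 0, 0], "turn": [0, 0, 0], "grip": 255},
  {"offset": [0, 0, 0], "turn": [0, 0, 0], "grip": 255},
  {"offset": [0, 0, 0], "turn": [0, 0, 0], "grip": 255},
  {"offset": [0, 0, 0], "turn": [0, 0, 0], "grip": 255},
  {"offset": [0, 0, 0], "turn": [0, 0, 0], "grip": 255},
  {"offset": [0, 0, 0], "turn": [0, 0, 0], "grip": 255},
  {"offset": [0, 0, 0], "turn": [0, 0, 0], "grip": 255},
  {"offset": [0, 0, 0], "turn": [0, 0, 0], "grip": 255},
  {"offset": [0, 0, 0], "turn": [0, 0, 0], "grip": 255},
])

```text
time_s: 40.45
eef_pos: [0.6218, 0.0263, 0.0837]
orientation: [-0.001, 0.712, 0.702, 0.001]
wrist_force: [-3.5, 5.0, 1.7]
finger_gap: 0.257
```

```bash
python3 rd.py
```

```text
40.7 F [-3.9   5.57  2.32] y [0.62186 0.0263  0.08369] T [ 0.814  0.66  -0.114]
```

Emit:
carry_out([
  {"offset": [0.02, 0, 0], "turn": [0, 0, 0], "grip": 255},
  {"offset": [0.02, 0, 0], "turn": [0, 0, 0], "grip": 255},
  {"offset": [0, 0, 0], "turn": [0, 0, 0], "grip": 255},
  {"offset": [0, 0, 0], "turn": [0, 0, 0], "grip": 255},
  {"offset": [0, 0, 0], "turn": [0, 0, 0], "grip": 255},
  {"offset": [0, 0, 0], "turn": [0, 0, 0], "grip": 255},
  {"offset": [0, 0, 0], "turn": [0, 0, 0], "grip": 255},
  {"offset": [0, 0, 0], "turn": [0, 0, 0], "grip": 255},
  {"offset": [0, 0, 0], "turn": [0, 0, 0], "grip": 255},
  {"offset": [0, 0, 0], "turn": [0, 0, 0], "grip": 255},
])

```text
time_s: 41.53
eef_pos: [0.6219, 0.0263, 0.0837]
orientation: [-0.001, 0.712, 0.702, 0.0]
wrist_force: [-4.0, 4.7, 1.5]
finger_gap: 0.262
```

```bash
python3 rd.py
```

```text
41.78 F [-4.26  4.26  1.74] y [0.62186 0.0263  0.08367] T [ 0.687  0.687 -0.151]
```

Unload a little more, then open straight and lift.

Emit:
carry_out([
  {"offset": [0.02, 0, 0], "turn": [0, 0, 0], "grip": 255},
  {"offset": [0.02, 0, 0], "turn": [0, 0, 0], "grip": 255},
  {"offset": [0, 0, 0], "turn": [0, 0, 0], "grip": 255},
  {"offset": [0, 0, 0], "turn": [0, 0, 0], "grip": 255},
  {"offset": [0, 0, 0], "turn": [0, 0, 0], "grip": 255},
  {"offset": [0, 0, 0], "turn": [0, 0, 0], "grip": 90},
  {"offset": [0, 0, 0], "turn": [0, 0, 0], "grip": 90},
  {"offset": [0, 0, 0], "turn": [0, 0, 0], "grip": 90},
  {"offset": [0, 0, 0], "turn": [0, 0, 0], "grip": 90},
  {"offset": [0, 0, 0], "turn": [0, 0, 0], "grip": 90},
])

```text
time_s: 42.62
eef_pos: [0.6224, 0.0256, 0.0839]
orientation: [0.0, 0.712, 0.702, 0.0]
wrist_force: [0.4, -0.3, -0.5]
finger_gap: 0.598
```

Emit:
carry_out([
  {"offset": [0, 0, -1], "turn": [0, 0, 0], "grip": 90},
  {"offset": [0, 0, -1], "turn": [0, 0, 0], "grip": 90},
  {"offset": [0, 0, -1], "turn": [0, 0, 0], "grip": 90},
  {"offset": [0, 0, -1], "turn": [0, 0, 0], "grip": 90},
  {"offset": [0, 0, -1], "turn": [0, 0, 0], "grip": 90},
  {"offset": [0, 0, -1.5], "turn": [0, 0, 0], "grip": 90},
  {"offset": [-1.5, -2.2, -1], "turn": [0, 0, 0], "grip": 90},
  {"offset": [-1.5, -2.2, 0], "turn": [0, 0, 0], "grip": 90},
  {"offset": [0, -2, 0], "turn": [0, 0, 0], "grip": 90},
  {"offset": [0, 0, 0], "turn": [0, 0, 0], "grip": 90},
])

```text
time_s: 43.45
eef_pos: [0.5551, -0.0034, 0.1593]
orientation: [-0.001, 0.712, 0.702, -0.0]
wrist_force: [-0.4, -0.7, -1.1]
finger_gap: 0.648
```

```bash
python3 - <<'E'
from h import *
p=env.snapshot("wrist");s=env.get_state();print(s["time_s"],np.round(s["eef_pos"],4),np.round(s["wrist_force"],2))
# crop around the jaws
U=proj(p,[st(-.035,-.02,.04),st(-.035,.09,.04),st(.08,-.02,.04),st(.08,.1,.04)]);print(U.round())
lo=np.clip(U.min(0).astype(int),0,[560,420]);hi=np.clip(U.max(0).astype(int),lo+40,[640,480])
w=p["pixels"][lo[1]:hi[1],lo[0]:hi[0],::-1];k=min(800/w.shape[1],600/w.shape[0]);print(lo,hi,k)
cv2.imwrite("pics/last.png",cv2.resize(w,None,fx=k,fy=k,interpolation=cv2.INTER_CUBIC))
E
```

```text
43.5 [ 0.5568 -0.0033  0.1596] [ 0.67 -0.03 -0.96]
[[224. 198.]
 [385. 198.]
 [233. 348.]
 [391. 348.]]
[223 198] [391 348] 4.0
```

View pics/last.png

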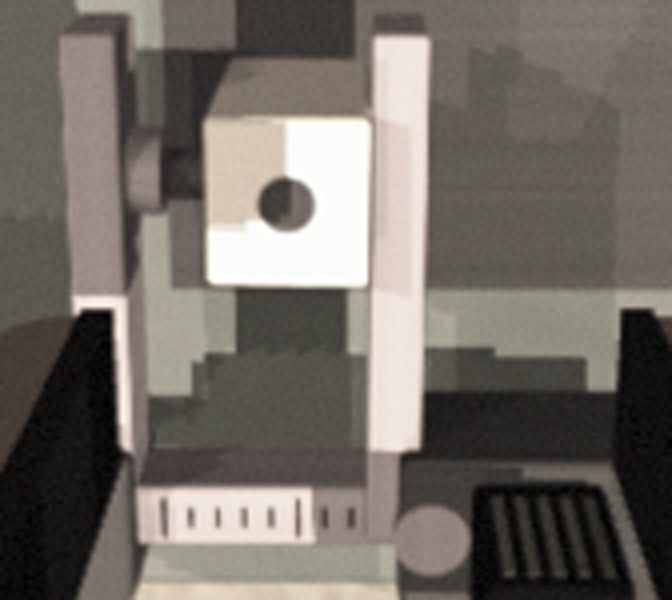

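```bash
python3 - <<'E'
from h import *
p=env.snapshot("wrist");R,e,s=tool();print(s["time_s"],e.round(4),np.degrees(np.arctan2(R[1,0],R[0,0])))
now=p["pixels"].astype(float).mean(2);old=cv2.imread("pics/w3.png").astype(float).mean(2)
p3=dict(p);p3["t"]=np.array(p["t"])+np.array(p["R"])@(e-np.array([.5568,-.0037,.1544]))
def edge(im,p,y,tag,off,w=4):
    out=[]
    for x in np.linspace(-.024,.028,40):
        u=proj(p,[st(x,y,.041)])[0];r=int(round(u[1]))
        c0=u[0];cs=np.arange(int(c0)-w,int(c0)+w+1);g=np.diff(cv2.GaussianBlur(im,(0,0),.8)[r,cs[0]:cs[-1]+2])
        g=abs(g);k=g.argmax()
        if 0<k<len(g)-1: d=.5*(g[k-1]-g[k+1])/(g[k-1]-2*g[k]+g[k+1])
        else: continue
        X=onplane(p,(cs[k]+d+.5,r),.071);q=place(np.array([X-[CAL[0],CAL[1],0]]),0,0,-CAL[2])[0];out.append((q[0],q[1]-S))
    a=np.array(out);m=np.ones(len(a),bool)
    for _ in range(4):
        f=np.polyfit(a[m,0],a[m,1],1);r_=a[:,1]-np.polyval(f,a[:,0]);m=abs(r_)<max(2e-4,2*r_[m].std())
    print(tag,"slope",f[0].round(4),"y0",(f[1]*1e3).round(2),"n",m.sum(),"rms",(r_[m].std()*1e3).round(2))
edge(old,p3,.0917,"old blade outer",0);edge(old,p3,.0815,"old blade inner",0);edge(old,p3,-.01,"old anvil outer",0);edge(old,p3,0,"old anvil inner",0)
for g in(.0425,):
    edge(now,p,g+.01,"new blade outer",0);edge(now,p,g,"new blade inner",0)
edge(now,p,-.01,"new anvil outer",0);edge(now,p,0,"new anvil inner",0)
E
```

```text
43.55 [ 0.5579 -0.0033  0.1597] 89.17052571637419
old blade outer slope -0.0005 y0 92.39 n 35 rms 0.09
old blade inner slope -0.0011 y0 82.84 n 40 rms 0.06
old anvil outer slope -0.0017 y0 -11.03 n 40 rms 0.13
old anvil inner slope 0.0135 y0 -0.69 n 40 rms 1.44
new blade outer slope -0.0133 y0 51.93 n 40 rms 0.08
new blade inner slope -0.0043 y0 42.08 n 40 rms 0.39
new anvil outer slope -0.0039 y0 -11.07 n 36 rms 0.14
new anvil inner slope 0.0048 y0 -1.7 n 31 rms 0.2
```

```bash
python3 - <<'E'
from h import *
for k in range(3):
    p=env.snapshot("wrist");im=cv2.GaussianBlur(p["pixels"].astype(float).mean(2),(0,0),.8);o=[]
    for y in(.0517,-.0105):
        a=[]
        for x in np.linspace(-.024,.028,50):
            u=proj(p,[st(x,y,.041)])[0];r=int(round(u[1]));c=int(u[0])-4;g=abs(np.diff(im[r,c:c+10]));j=g.argmax()
            if not 0<j<8: continue
            d=.5*(g[j-1]-g[j+1])/(g[j-1]-2*g[j]+g[j+1]);X=onplane(p,(c+j+d+.5,r),.071)
            q=place(np.array([X-[CAL[0],CAL[1],0]]),0,0,-CAL[2])[0];a.append((q[0],q[1]))
        a=np.array(a);f=np.polyfit(*a.T,1);m=abs(a[:,1]-np.polyval(f,a[:,0]))<3e-4;o.append(np.polyfit(*a[m].T,1)[0])
    print(np.round(o,4),"tilt",round(o[1]-o[0],4))
s=env.get_state();print(s["time_s"],np.round(s["eef_pos"],4))
E
```

```text
[-0.0151 -0.0043] tilt 0.0108
[-0.0163 -0.0055] tilt 0.0108
[-0.0168 -0.0042] tilt 0.0126
43.7 [ 0.5586 -0.0031  0.1592]
```

```bash
python3 -c "
from rig import env
print(env.finish_job())"
```

```text
the job is handed in; nothing more can be done
None
```

The stop is in the caliper and the job is handed in. The one doubtful point is that the sliding jaw sits slightly out of square.

- **Placing:** I picked up the white block with the screw and stood it upright on the base about 3 mm from midway along the jaws, screw pointing at the fixed jaw. I then gripped the thumb block and slid the carriage in small steps while watching the wrist force. At one point I backed off too far, so I closed it again until the force showed light contact. Then I unloaded the arm, let go and lifted clear.
- **Last picture:** the block is upright and square. The screw head meets the fixed jaw and the opposite side meets the sliding jaw, at a gap of about 42 mm. The robot touches nothing. That picture came from the wrist camera close to the caliper, so I did not look again at the beaker, the flask or the block without a screw. No move of the arm went near them.
- **Disagreement:** the force readings suggested about 0.5–1 N on the jaw, a tilt of 0.003–0.005 rad. The edges in the last pictures gave about 0.011–0.013 rad, roughly 2 N. Letting go may have pushed the carriage in slightly. I left it rather than risk losing contact by regripping, with about 14 s left.

The robot clock was at 43.7 s when I last read it, just before handing in, against the 58 s limit.

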